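Lay the tumbler lock on the inspection mat and aim the bench magnifier at it

TASK

Lay the brass tumbler lock, pin chambers up, lengthwise in the middle of the black inspection mat, setting it down without dropping it. Then swivel and tilt the bench magnifier so that it looks straight at the lock, with the row of pin chambers in the centre of the lens. Leave the other parts on the ledge where they are.

Things in the scene. Friction and masses are not known exactly. Their poses are not given: they have to be found in the camera images.
- magnifier: Bench magnifier, bolted down: foot 110 mm across, steel post 22 mm across, at the far side. Origin: foot's centre on the ledge; z up, the swivel axis. The level tilt axis crosses it 185 mm up. At swivel 0 the head reaches along the foot's -x, towards the robot: a neck 16 mm wide, a round white lens frame 116 mm across, 22 mm thick, centred 170 mm out, then an upright black grip.
- mag_swivel (a joint): Swivel angle of the magnifier's head about the vertical post, rad: 0 along the foot's -x, positive counterclockwise seen from above (at +pi/2 it would point along the foot's -y). Stops at -1.5 and 1.5. Stiff (0.35 N m), stays where it is left.
- mag_tilt (a joint): Tilt angle of the head about the horizontal tilt axis, rad: 0 when the neck and lens frame lie level, positive with the outer end raised. Stops at -0.5 and 0.8. Stiff (0.75 N m, head 0.22 kg), stays where it is left.
- lens_centre (a point): Centre of the magnifier's round glass (92 mm across). Its frame turns with the head: -x runs from the tilt axis out to the grip, y along the tilt axis, z square to the glass (the line of sight), upwards. The magnifier looks straight at a thing that lies on the z line through this point, below the glass.
- mag_grip (a point): Where to hold the magnifier's black grip: a round rod 18 mm across that stands square on the outer end of the head, 234 mm out from the tilt axis. The point lies on the rod's middle line, 45 mm above the mid-plane of the lens frame; the rod's round top is 25 mm higher, the frame's upper face 34 mm lower. Axes as lens_centre's: z runs up along the rod.
- mat: Black rubber inspection mat, 140 x 90 x 3 mm, fixed flat on the ledge in front of the magnifier. Origin at the centre of its underside, x along its length, its top 3 mm higher.
- lock: Brass tumbler lock, lying flat, about 0.42 kg: a block 70 x 36 x 34 mm with a round nose 31 mm across with a keyway at its -x end and a small steel cam at its +x end, 95 mm overall; five steel-plugged pin chambers in a row along its top. Origin on its underside, 12 mm from the block's centre towards the nose; x along its length, z up. Take the block across its 36 mm width.
- lock_top (a point): Middle of the lock's row of pin chambers: centre of the block's top face, 34 mm above its underside and 12 mm from the lock's origin along +x. Axes as the lock's.
- housing_big: Green enamel meter housing, 110 x 85 x 100 mm, standing loose on the ledge beside the magnifier, where the head may swing over it. Origin under its centre. To be left alone.
- housing_small: Green enamel meter housing, 100 x 80 x 90 mm, standing loose on the other side of the magnifier. Origin under its centre. To be left alone.
- funnel: Steel coin funnel, 90 mm across at its mouth, 78 mm tall, on its foot plate. Origin under its centre. To be left alone.
- cracked_lens: Cracked glass lens in a steel rim, 82 mm across and 11 mm thick, lying flat. Origin under its centre. To be left alone.
- coupling: Round brass pipe coupling, 60 mm across and 66 mm tall, standing. Origin under its centre. To be left alone.
- canister: Round steel coin canister, 70 mm across and 87 mm tall, standing loose beside the mat. Origin under its centre. To be left alone.
- screwdriver: Screwdriver with a black handle, 190 mm long, lying loose beside the mat. Origin under its middle, x along its length. To be left alone.
Things that resemble listed ones, but are neither listed nor needed, are in the scene too. Several things look just like the mat: the one meant starts nearest to the robot's base.

How it is judged:
By the outcome, as a careful person would: the job done as asked, in the order asked, and still so for the second after the job is handed in, with the robot touching nothing.
It also fails if it takes over 72 s, if anything falls off the work surface, if the arm or the gripper's body presses on something with over 40 N, if the wrist force passes 120 N, or if a joint passes its speed limit or range.

ROBOT

A 6-joint arm with a two-finger parallel gripper is mounted at the origin on the work surface. World frame = base frame: x ahead of the robot, y to its left, z up, the work surface at z = 0. Lengths are in m, angles in rad, forces in N, time in s.
With the tool pointing down it reaches from about 0.25 to 0.85 m from the base axis. Payload 12.5 kg.
Tool frame: the origin (TCP) lies between the finger pads; the fingertips stand 25 mm ahead of it and the grasp point (between the pads) lies 6 mm ahead of it; z points along the fingers, x is the direction in which the jaws open and shut, and the axes are right-handed (so a half turn about z gives the same grasp; the last joint's range is limited). The gripper opens to 93 mm and grips with 3 to 60 N. Pads are 15 mm wide; open, the fingers measure 128 mm over their backs; the gripper's body (75 mm by 188 mm) begins 65 mm behind the grasp point.
Start: joints at [-1.243, 0.351, 1.652, -0, 1.139, -0.085], TCP at [0.221, -0.504, 0.244] pointing down, gripper open.
Joint ranges: [-2.75, 2.75], [-0.79, 2.1], [0.01, 2.65], [-1.57, 4.71], [0.07, 3.14], [-2.87, 2.87]. Speed limits (rad/s): [2.22, 2.22, 2.79, 3.14, 3.14, 3.14].

INTERFACE

Orientations are given as [roll, pitch, yaw] about the fixed x, y, z axes, in that order (R = Rz(yaw) Ry(pitch) Rx(roll)).
In Python, from station import manip gives the robot as it stands. The module is installed in compiled form; this text tells all that it offers.
- The arm moves only by the tool apply_moves, never from a script. Its argument "plan" is a list of rows, each an object of numbers: "hand": the closure, from -1 (fully open) to 1 (shut); "dx", "dy", "dz": the shift along the tool's x, y, z in m; "rx", "ry", "rz": the turn, a rotation vector about the tool's x, y, z in rad. A call has 1 to 12 rows; each row shifts and turns the pose as measured when the row begins, along the tool's axes as they then stand; what a row does not reach is not made up. A row lasts 1/8 s, in which the tool goes at most 62.5 mm and 10.7 degrees, less where a joint would pass 70% of its speed; a pose out of reach is approached as far as the arm can. A call is refused whole if a number of a shift passes 0.0625 or a number of a turn 0.188, either way. A call with a gripper value outside its range is refused whole. The fingers move at their own pace and stop on an object; "newtons" is the grip in N (left out, the last holds). Time passes only in rows, so rows that do not move let the fingers close. It gives the time, the measured TCP pose, the force and the opening at its end, in the units of the state.
- manip.state(): the state, without advancing time (a new reading comes with each control period).
- manip.read_camera(name): name is "side" or "top"; returns the picture (400x640x3 uint8, blue, green, red); there is no depth.
- manip.camera_params(name): a dict with "fx", "fy", "cx", "cy" (pixels), "R" (3x3) and "t" (3): a world point X has camera coordinates R X + t. Camera axes: x right, y down, z forward; pixel columns grow to the right and rows downward; lengths in m; the calibration is good to about 2 mm. A picture is of the moment at which its call begins. camera_params takes no time and is no camera call.
- manip.sign_off(): hands the job in, once; it reports no verdict.
The state is a dict: "clock": time; "q": joint angles; "joint_velocities": joint speeds; "joint_torque": joint torques, N m; "ee_pos": TCP position; "orientation": TCP orientation; "wrist_force": force on the tool from outside, world axes, zero at the start; "wrist_torque": the same for the moment, N m; "gripper_width": finger opening in m.
Only numpy, scipy, OpenCV 4.12 (cv2) and the standard library are available. Lean on these libraries where they do the work, as an engineer would, in place of code of your own. Each camera call takes 0.05 s, during which the arm holds its last target.

## Working session

There is one attempt and no reset: what is moved stays moved. The work goes in short steps, Python scripts to look and compute and a tool call to move; the robot and the scene stay as the last step left them, time stands still between calls to the robot, and variables do not carry over. Pictures are saved under pics/ and viewed, and the job is handed in when it is done.

Besides the shell and the picture viewer there is one more tool, called as a command line: name --argument value ..., lists and objects as JSON in quotes. apply_moves: Moves the arm, as the interface text tells. Its arguments: {"type":"object","properties":{"plan":{"type":"array","items":{"type":"object","properties":{"hand":{"type":"number"},"dx":{"type":"number"},"dy":{"type":"number"},"dz":{"type":"number"},"rx":{"type":"number"},"ry":{"type":"number"},"rz":{"type":"number"}}}},"newtons":{"type":"number"}},"required":["plan"]}

```bash
mkdir -p pics && ls
python3 - <<'E'
from station import manip
import cv2
for n in("side","top"):
    cv2.imwrite(f"pics/{n}0.png",manip.read_camera(n)); p=manip.camera_params(n); print(n,p)
print(manip.state())
E
```

```text
pics
side {'fx': 389.31946800666543, 'fy': 389.31946800666543, 'cx': 321.66605393502033, 'cy': 197.26520371832027, 'R': array([[-0.87487761, -0.48427984, -0.00788681],
       [-0.23627779,  0.44094985, -0.86587299],
       [ 0.42280252, -0.75566942, -0.50020172]]), 't': array([0.47875025, 0.26309407, 0.95906292])}
top {'fx': 406.8127134190688, 'fy': 406.8127134190688, 'cx': 318.31957966149633, 'cy': 193.51671925332812, 'R': array([[-0.01642132, -0.99974256,  0.01565768],
       [-0.99921312,  0.01584315, -0.03636117],
       [ 0.03610374, -0.01624246, -0.99921604]]), 't': array([0.04359301, 0.54827496, 1.51921931])}
{'clock': 0.1, 'q': array([-1.24258819e+00,  3.51199971e-01,  1.65233837e+00, -5.32223109e-05,
        1.13908176e+00, -8.45859339e-02]), 'joint_velocities': array([ 5.03543278e-04, -1.34937519e-03, -1.37683642e-03,  1.20297889e-04,
       -6.87562064e-04, -6.88791948e-05]), 'joint_torque': array([ 1.22519610e-03, -4.98028493e+01, -2.85701180e+01,  7.00917025e-02,
        2.39844091e-02, -4.57447618e-05]), 'ee_pos': array([ 0.22057501, -0.50353526,  0.24315385]), 'orientation': array([-3.14155399e+00,  1.02785301e-03, -1.15797995e+00]), 'wrist_force': array([ 0.50071177,  0.42399234, -0.69333454]), 'wrist_torque': array([-0.0206975 , -0.03699995,  0.00824865]), 'gripper_width': 0.09310261940684676}
```

View pics/side0.png

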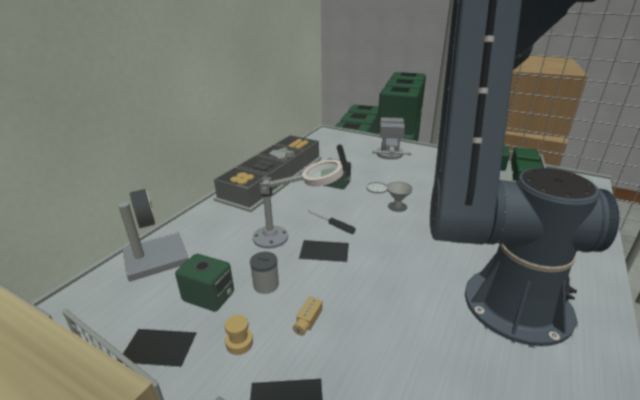

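View pics/top0.png

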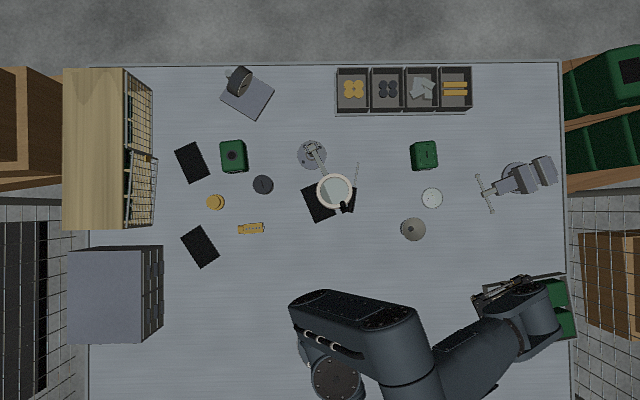

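The top view shows three mats, near (192,162), (200,247) and (320,203). The lock is at (251,228), the lens frame at (334,190) and the foot at (311,154). Next I'll zoom in and measure.

```bash
cat > h.py <<'E'
import numpy as np, cv2
from station import manip
P={n:manip.camera_params(n) for n in("side","top")}
def ray(n,uv):
    p=P[n]; d=np.array([(uv[0]-p['cx'])/p['fx'],(uv[1]-p['cy'])/p['fy'],1.]); R=p['R']
    return -R.T@p['t'], R.T@d
def onz(n,uv,z):
    o,d=ray(n,uv); return o+d*(z-o[2])/d[2]
def proj(n,X):
    p=P[n]; c=p['R']@np.asarray(X,float)+p['t']; return np.array([p['fx']*c[0]/c[2]+p['cx'],p['fy']*c[1]/c[2]+p['cy']])
def tri(a,b):
    o1,d1=ray('side',a);o2,d2=ray('top',b);d1/=np.linalg.norm(d1);d2/=np.linalg.norm(d2)
    s=np.linalg.lstsq(np.c_[d1,-d2],o2-o1,rcond=None)[0]
    A=o1+s[0]*d1;B=o2+s[1]*d2;return (A+B)/2,np.linalg.norm(A-B)
E
python3 - <<'E'
from h import *
t=cv2.imread('pics/top0.png');s=cv2.imread('pics/side0.png')
print('base px',proj('top',[0,0,0]))
for n,uv in dict(m1=(192,162),m2=(200,247),m3=(320,203)).items():
    X=onz('top',uv,.003);print(n,X,np.hypot(*X[:2]))
print('foot',onz('top',(311,154),.0),'lock',onz('top',(251,228),.034))
cv2.imwrite('pics/t0z.png',cv2.resize(t[120:280,170:370],None,fx=4,fy=3.75,interpolation=cv2.INTER_CUBIC)[:600])
cv2.imwrite('pics/s0z.png',cv2.resize(s[130:350,160:420],None,fx=2.7,fy=2.7,interpolation=cv2.INTER_CUBIC)[:600])
E
```

```text
base px [329.99280668 340.3324059 ]
m1 [0.67546811 0.50848927 0.003     ] 0.8454693978040024
m2 [0.35605619 0.48037224 0.003     ] 0.5979410529254037
m3 [0.51326139 0.02888133 0.003     ] 0.5140733255758898
foot [0.69970677 0.05988991 0.        ] lock [0.42507989 0.2847718  0.034     ]
```

View pics/t0z.png

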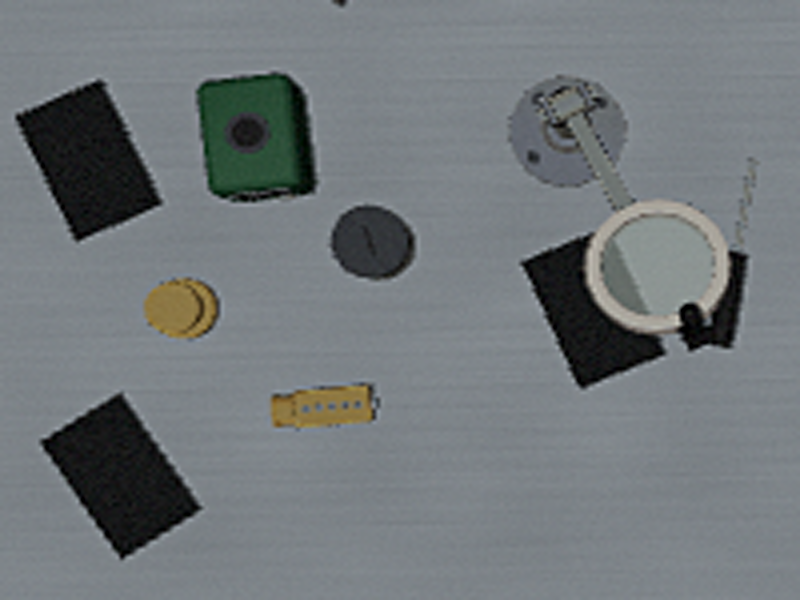

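View pics/s0z.png

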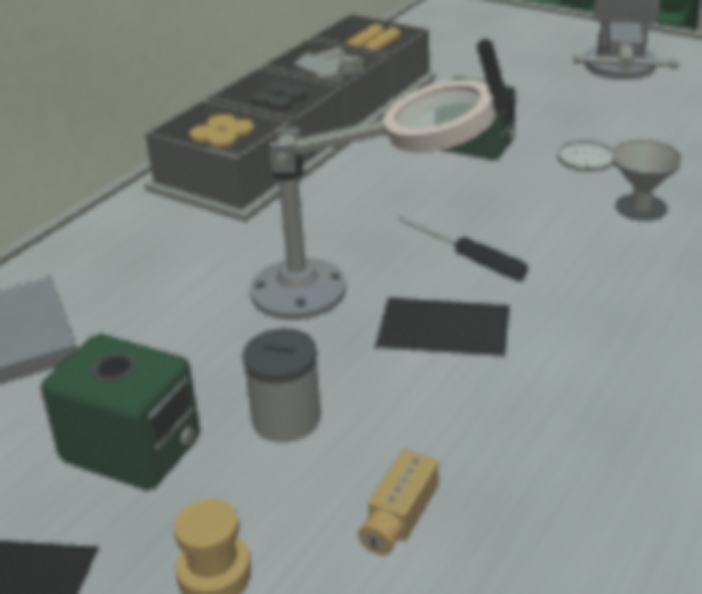

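Going by distance, the mat meant is the one under the lens: 0.51 m from the base, against 0.60 and 0.85 m for the others. Next I'll measure the mat, lock, foot, lens and grip accurately.

Run:
```python
from h import *
t=cv2.imread('pics/top0.png');s=cv2.imread('pics/side0.png')
# mat, side view
g=cv2.cvtColor(s,cv2.COLOR_BGR2GRAY)
m=np.zeros_like(g); m[232:270,292:356]=(g[232:270,292:356]<75)*255
c=max(cv2.findContours(m,0,cv2.CHAIN_APPROX_NONE)[0],key=cv2.contourArea)
rect=cv2.approxPolyDP(c,0.04*cv2.arcLength(c,True),True)[:,0]
print('side mat corners',rect.tolist())
W=np.array([onz('side',p,.003) for p in rect]);print(W.round(4)); print('ctr',W.mean(0),'edges',[np.linalg.norm(W[i]-W[(i+1)%4]).round(4) for i in range(4)])
# mean by area centroid of world poly
# mat top partial
gt=cv2.cvtColor(t,cv2.COLOR_BGR2GRAY)
# lock in both
for n,im,(x0,x1,y0,y1) in(('top',t,(230,275,212,242)),('side',s,(285,330,290,340))):
    h=cv2.cvtColor(im,cv2.COLOR_BGR2HSV); mm=cv2.inRange(h,(10,90,60),(35,255,255)); k=np.zeros_like(mm);k[y0:y1,x0:x1]=mm[y0:y1,x0:x1]
    c=max(cv2.findContours(k,0,cv2.CHAIN_APPROX_NONE)[0],key=cv2.contourArea);print(n,cv2.minAreaRect(c),cv2.contourArea(c))
    z=8; cv2.imwrite(f'pics/lock_{n}.png',cv2.resize(im[y0:y1,x0:x1],None,fx=12,fy=12,interpolation=cv2.INTER_CUBIC))
cv2.imwrite('pics/mag_side.png',cv2.resize(s[140:255,240:360],None,fx=5,fy=5,interpolation=cv2.INTER_CUBIC))
cv2.imwrite('pics/mag_top.png',cv2.resize(t[130:225,290:370],None,fx=6,fy=6,interpolation=cv2.INTER_CUBIC))
```

```text
side mat corners [[300, 255], [345, 260], [347, 244], [304, 241]]
[[ 0.5676  0.0926  0.003 ]
 [ 0.4432  0.051   0.003 ]
 [ 0.4709 -0.0195  0.003 ]
 [ 0.5927  0.029   0.003 ]]
ctr [0.51858728 0.03827532 0.003     ] edges [np.float64(0.1313), np.float64(0.0758), np.float64(0.1311), np.float64(0.0684)]
top ((250.00990295410156, 228.0989990234375), (9.552356719970703, 24.676923751831055), 84.2894058227539) 197.5
side ((307.3823547363281, 314.5294189453125), (16.63536262512207, 36.18620300292969), 30.963754653930664) 360.5
```

View pics/lock_top.png

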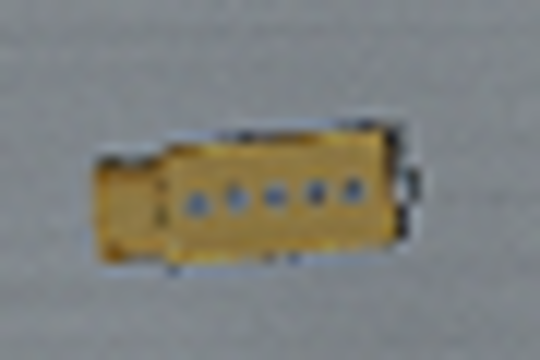

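View pics/lock_side.png

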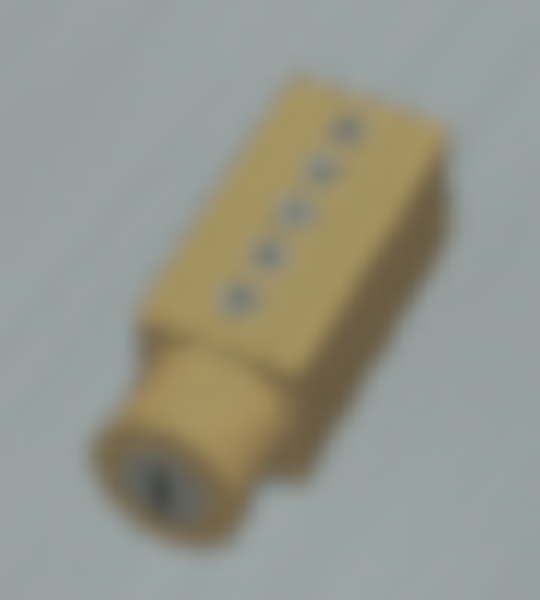

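View pics/mag_side.png

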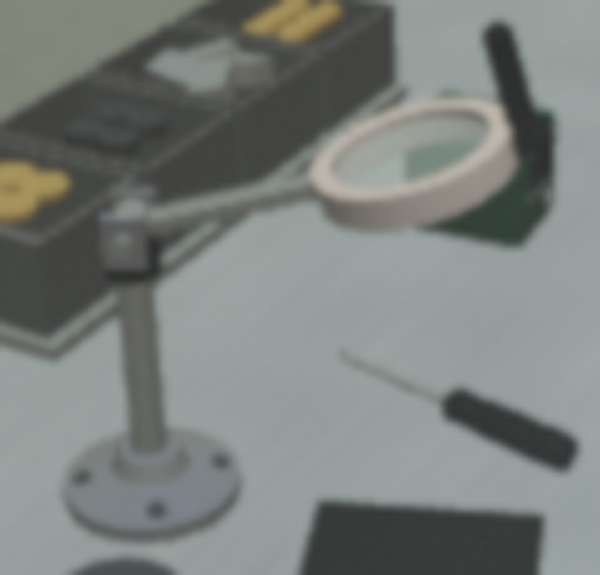

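View pics/mag_top.png

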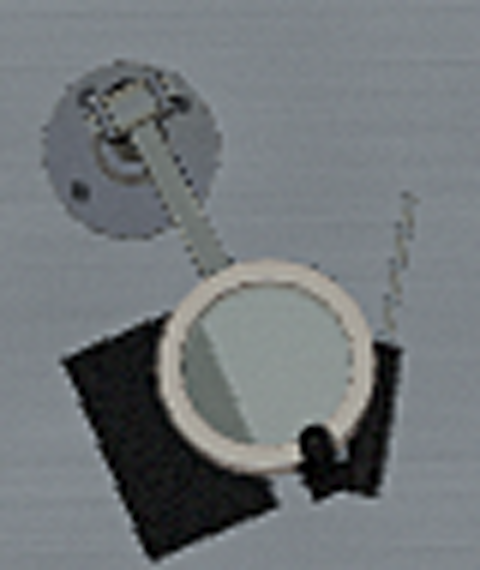

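```bash
cat >> h.py <<'E'
def uz(p,x0,y0,k): return (x0+(p[0]+.5)/k-.5, y0+(p[1]+.5)/k-.5)
E
python3 - <<'E'
from h import *
t=cv2.imread('pics/top0.png');s=cv2.imread('pics/side0.png')
# lock
L=[]
for a,b in (((239,299),(196,204)),((294,212),(275,196)),((348,128),(353,190))):
    A=uz(a,285,290,12);B=uz(b,230,212,12); X,e=tri(A,B);print('chamber',X.round(4),'err',e.round(4),'side z34',onz('side',A,.034).round(4),'top z34',onz('top',B,.034).round(4));L.append((onz('side',A,.034)+onz('top',B,.034))/2)
d=L[2]-L[0];print('lock yaw',np.degrees(np.arctan2(d[1],d[0])),'row len',np.linalg.norm(d))
# mat side subpixel
x0,y0,k=290,230,8
g=cv2.resize(cv2.cvtColor(s,cv2.COLOR_BGR2GRAY)[y0:y0+42,x0:x0+66],None,fx=k,fy=k,interpolation=cv2.INTER_LINEAR)
print(np.percentile(g,[2,98]))
thr=(np.percentile(g,2)+np.percentile(g,90))/2
m=((g<thr)*255).astype(np.uint8)
c=max(cv2.findContours(m,0,cv2.CHAIN_APPROX_NONE)[0],key=cv2.contourArea)
hull=cv2.convexHull(c); q=cv2.approxPolyDP(c,0.03*cv2.arcLength(c,True),True)[:,0];print(q.tolist())
W=np.array([onz('side',uz(p,x0,y0,k),.003) for p in c[:,0]])[:,:2]
r=cv2.minAreaRect((W*1000).astype(np.float32));print('mat side rect mm',r)
Wq=np.array([onz('side',uz(p,x0,y0,k),.003) for p in q]);print(Wq.round(4))
for nm,p in dict(left=(65,360),bot=(152,558),).items(): print('top mat',nm,onz('top',uz(p,290,130,6),.003).round(4))
# foot
print('foot top',onz('top',uz((131,150),290,130,6),.005).round(4),'side',onz('side',uz((153,483),240,140,5),.004).round(4))
# lens frame ellipse centre
for a,b,nm in (((417,150),(267,364),'lens'),((500,32),(317,440),'griptop'),((128,212),(133,107),'tilt head')):
    X,e=tri(uz(a,240,140,5),uz(b,290,130,6));print(nm,X.round(4),e.round(4))
E
```

```text
chamber [0.4235 0.3039 0.0329] err 0.0004 side z34 [0.4232 0.3048 0.034 ] top z34 [0.4234 0.3036 0.034 ]
chamber [0.4256 0.2797 0.033 ] err 0.0005 side z34 [0.4253 0.2807 0.034 ] top z34 [0.4254 0.2794 0.034 ]
chamber [0.4271 0.2558 0.0337] err 0.0007 side z34 [0.4273 0.2562 0.034 ] top z34 [0.4269 0.2555 0.034 ]
lock yaw -85.53374959184193 row len 0.048489988065699756
[ 57. 162.]
[[73, 217], [450, 253], [469, 115], [118, 82]]
mat side rect mm ((517.298828125, 39.66154479980469), (138.89537048339844, 90.812744140625), 22.16761589050293)
[[ 0.5669  0.101   0.003 ]
 [ 0.4388  0.0546  0.003 ]
 [ 0.4679 -0.0215  0.003 ]
 [ 0.595   0.0233  0.003 ]]
top mat left [0.5651 0.1019 0.003 ]
top mat bot [0.4399 0.0492 0.003 ]
foot top [0.6968 0.0583 0.005 ] side [0.6972 0.0586 0.004 ]
lens [ 0.5493 -0.0128  0.2363] 0.0024
griptop [ 0.5082 -0.0331  0.3073] 0.0008
tilt head [0.6967 0.0577 0.1935] 0.0024
```

The lock row is at (0.4254, 0.280), z 0.033, with yaw -85.5° and a row length that makes sense. The head is at a tilt of about 0.29 and overhangs the mat. I'll grasp the lock with the tool leaning about 30° so that the body passes in front of the lens. Next: refine the mat yaw and write a pose-difference helper.

```bash
cat >> h.py <<'E'
from scipy.spatial.transform import Rotation as Ro
def Rtool(xh,tilt):
    "tool x heading xh deg (level), pointing down, leaned tilt deg about tool x"
    return Ro.from_euler('xyz',[np.pi,0,np.radians(xh)])*Ro.from_rotvec([np.radians(tilt),0,0])
def cur():
    s=manip.state(); return s['ee_pos'],Ro.from_euler('xyz',s['orientation']),s
def plan(g,Rt,n,grasp=True,start=None):
    "rows to bring grasp point (6mm ahead) to g"
    if start is None: p,R,s=cur(); print('q',s['q'].round(3))
    else: p,R=start
    off=np.array([0,0,.006 if grasp else 0]); ga=p+R.apply(off); R0=R
    rv=(R0.inv()*Rt).as_rotvec()
    rows=[]
    for i in range(1,n+1):
        Rd=R0*Ro.from_rotvec(rv*i/n); pd=ga+(np.asarray(g)-ga)*i/n-Rd.apply(off)
        d=R.inv().apply(pd-p).round(4); w=(R.inv()*Rd).as_rotvec().round(3)
        rows.append((d,w)); p=p+R.apply(d); R=R*Ro.from_rotvec(w)
        print(f'{i}: dxyz {d.tolist()} r {w.tolist()}')
    return p,R
E
python3 - <<'E'
from h import *
t=cv2.imread('pics/top0.png');s=cv2.imread('pics/side0.png')
def edge(n,im,a,b,k=30):
    # subpixel edge points along segment a-b
    g=cv2.cvtColor(im,cv2.COLOR_BGR2GRAY).astype(np.float32);a=np.array(a,float);b=np.array(b,float);nn=np.array([-(b-a)[1],(b-a)[0]]);nn/=np.linalg.norm(nn)
    out=[]
    for f in np.linspace(.12,.88,k):
        c=a+f*(b-a);o=np.arange(-3.5,3.51,.1);q=c+o[:,None]*nn
        v=cv2.remap(g,q[:,0].astype(np.float32)[None],q[:,1].astype(np.float32)[None],1)[0]
        gr=np.abs(np.gradient(v));out.append(onz(n,c+nn*(gr*o).sum()/gr.sum(),.003)[:2])
    out=np.array(out,np.float32);vx,vy,x,y=cv2.fitLine(out,cv2.DIST_HUBER,0,.001,.001).ravel();return np.degrees(np.arctan(vy/vx)),(x,y)
c=[uz(p,290,230,8) for p in [[73,217],[450,253],[469,115],[118,82]]]
E=[edge('side',s,c[i],c[(i+1)%4]) for i in range(4)]
for e in E:print(e)
print('top long',edge('top',t,uz((65,360),290,130,6),uz((152,558),290,130,6)))
# widths
for i,j in((0,2),(1,3)):
    a=np.radians((E[i][0]+E[j][0])/2);nn=np.array([-np.sin(a),np.cos(a)]);print('width',np.dot(nn,np.array(E[i][1])-E[j][1]),'mid offs',np.dot(nn,np.array(E[i][1])+E[j][1])/2)
print('others: canister',onz('top',(263,184),.087),'screwdriver', [onz('side',uz(p,240,140,5),.01).round(3) for p in((345,353),(575,455))])
r=Rtool(4.5,30)
plan([.425,.262,.15],r,16)
E
```

```text
(np.float32(22.242493), (np.float32(0.500731), np.float32(0.08117637)))
(np.float32(-67.579506), (np.float32(0.45381793), np.float32(0.012142665)))
(np.float32(21.969599), (np.float32(0.54071623), np.float32(0.0007720584)))
(np.float32(-67.826515), (np.float32(0.58008975), np.float32(0.06860588)))
top long (np.float32(22.279829), (np.float32(0.5105284), np.float32(0.08015485)))
width 0.08954103 mid offs -0.1579976
width -0.138253 mid offs 0.4936193
others: canister [0.58316502 0.2325548  0.087     ] screwdriver [array([ 0.665, -0.121,  0.01 ]), array([ 0.476, -0.085,  0.01 ])]
q [-1.243  0.351  1.652 -0.     1.139 -0.085]
1: dxyz [-0.0386, -0.0307, 0.0055] r [0.028, -0.02, -0.075]
2: dxyz [-0.036, -0.0334, 0.0071] r [0.029, -0.02, -0.076]
3: dxyz [-0.0332, -0.0358, 0.0089] r [0.028, -0.02, -0.075]
4: dxyz [-0.0303, -0.0379, 0.0105] r [0.029, -0.021, -0.076]
5: dxyz [-0.027, -0.0397, 0.0123] r [0.028, -0.02, -0.075]
6: dxyz [-0.0237, -0.0413, 0.0139] r [0.028, -0.02, -0.076]
7: dxyz [-0.0203, -0.0426, 0.0155] r [0.029, -0.02, -0.075]
8: dxyz [-0.0167, -0.0435, 0.0171] r [0.028, -0.02, -0.075]
9: dxyz [-0.013, -0.0441, 0.0187] r [0.028, -0.02, -0.076]
10: dxyz [-0.0092, -0.0444, 0.0202] r [0.029, -0.021, -0.075]
11: dxyz [-0.0055, -0.0444, 0.0216] r [0.028, -0.02, -0.076]
12: dxyz [-0.0016, -0.044, 0.0229] r [0.028, -0.02, -0.075]
13: dxyz [0.0021, -0.0434, 0.0242] r [0.029, -0.02, -0.076]
14: dxyz [0.0059, -0.0423, 0.0253] r [0.028, -0.02, -0.075]
15: dxyz [0.0096, -0.0411, 0.0263] r [0.029, -0.02, -0.075]
16: dxyz [0.0131, -0.0395, 0.0273] r [0.028, -0.02, -0.076]
```

Mat: centre about (0.516, 0.040), yaw 22.1°, size 138x90, which agrees in both views. Now I'll move toward the lock.

Run:
```python
from h import *
plan([.425,.22,.2],Rtool(4.5,0),14)
```

```text
q [-1.243  0.351  1.652 -0.     1.139 -0.085]
1: dxyz [-0.0415, -0.0341, 0.0027] r [-0.0, 0.0, -0.088]
2: dxyz [-0.0383, -0.0376, 0.0027] r [-0.0, 0.0, -0.089]
3: dxyz [-0.0348, -0.0409, 0.0027] r [-0.0, 0.0, -0.088]
4: dxyz [-0.0311, -0.0438, 0.0027] r [-0.0, 0.0, -0.088]
5: dxyz [-0.0271, -0.0463, 0.0027] r [-0.0, 0.0, -0.089]
6: dxyz [-0.0229, -0.0486, 0.0027] r [-0.0, 0.0, -0.088]
7: dxyz [-0.0186, -0.0504, 0.0027] r [-0.0, 0.0, -0.088]
8: dxyz [-0.014, -0.0519, 0.0027] r [-0.001, 0.0, -0.089]
9: dxyz [-0.0094, -0.0528, 0.0026] r [0.0, 0.0, -0.088]
10: dxyz [-0.0047, -0.0535, 0.0027] r [0.0, 0.001, -0.088]
11: dxyz [0.0, -0.0537, 0.0026] r [0.0, -0.0, -0.089]
12: dxyz [0.0048, -0.0535, 0.0027] r [0.0, -0.0, -0.088]
13: dxyz [0.0095, -0.0529, 0.0026] r [0.0, -0.0, -0.088]
14: dxyz [0.0141, -0.0518, 0.0026] r [0.0, -0.0, -0.089]
```

apply_moves --plan '[{"dx": -0.041,"dy": -0.034,"rz": -0.088,"hand": -1},{"dx": -0.038,"dy": -0.038,"rz": -0.088},{"dx": -0.035,"dy": -0.041,"rz": -0.088},{"dx": -0.031,"dy": -0.044,"rz": -0.088},{"dx": -0.027,"dy": -0.046,"rz": -0.088},{"dx": -0.023,"dy": -0.049,"rz": -0.088},{"dx": -0.019,"dy": -0.05,"rz": -0.088},{"dx": -0.014,"dy": -0.052,"rz": -0.088},{"dx": -0.009,"dy": -0.053,"rz": -0.088},{"dx": -0.005,"dy": -0.053,"rz": -0.088},{"dx": 0,"dy": -0.054,"rz": -0.088},{"dx": 0.005,"dy": -0.053,"rz": -0.088}]' --newtons 40

```text
invalid input at $.plan[0]: expected keys hand, dx, dy, dz, rx, ry, rz
```

Run:
```python
from h import *
p,R,s=cur();print(p,R.as_euler('xyz'),s['clock'])
plan([.425,.24,.12],Rtool(4.5,30),8)
```

```text
[ 0.22057501 -0.50353526  0.24315385] [-3.14155399e+00  1.02785301e-03 -1.15797995e+00] 0.1
q [-1.243  0.351  1.652 -0.     1.139 -0.085]
1: dxyz [-0.0746, -0.0604, 0.0147] r [0.057, -0.04, -0.151]
2: dxyz [-0.064, -0.0698, 0.0213] r [0.057, -0.041, -0.151]
3: dxyz [-0.0518, -0.0773, 0.0279] r [0.056, -0.04, -0.151]
4: dxyz [-0.0384, -0.0824, 0.0342] r [0.057, -0.04, -0.15]
5: dxyz [-0.0242, -0.085, 0.0402] r [0.057, -0.041, -0.151]
6: dxyz [-0.0096, -0.0852, 0.0459] r [0.056, -0.04, -0.151]
7: dxyz [0.0051, -0.0828, 0.0507] r [0.057, -0.04, -0.151]
8: dxyz [0.0194, -0.078, 0.0548] r [0.057, -0.04, -0.151]
```

All seven keys are required.

apply_moves --plan '[{"hand": -1,"dx": -0.041,"dy": -0.034,"dz": 0.003,"rx": 0,"ry": 0,"rz": -0.088},{"hand": -1,"dx": -0.038,"dy": -0.038,"dz": 0.003,"rx": 0,"ry": 0,"rz": -0.088},{"hand": -1,"dx": -0.035,"dy": -0.041,"dz": 0.003,"rx": 0,"ry": 0,"rz": -0.088},{"hand": -1,"dx": -0.031,"dy": -0.044,"dz": 0.003,"rx": 0,"ry": 0,"rz": -0.088},{"hand": -1,"dx": -0.027,"dy": -0.046,"dz": 0.003,"rx": 0,"ry": 0,"rz": -0.088},{"hand": -1,"dx": -0.023,"dy": -0.049,"dz": 0.003,"rx": 0,"ry": 0,"rz": -0.088},{"hand": -1,"dx": -0.019,"dy": -0.05,"dz": 0.003,"rx": 0,"ry": 0,"rz": -0.088},{"hand": -1,"dx": -0.014,"dy": -0.052,"dz": 0.003,"rx": 0,"ry": 0,"rz": -0.088},{"hand": -1,"dx": -0.009,"dy": -0.053,"dz": 0.003,"rx": 0,"ry": 0,"rz": -0.088},{"hand": -1,"dx": -0.005,"dy": -0.053,"dz": 0.003,"rx": 0,"ry": 0,"rz": -0.088},{"hand": -1,"dx": 0,"dy": -0.054,"dz": 0.003,"rx": 0,"ry": 0,"rz": -0.088},{"hand": -1,"dx": 0.005,"dy": -0.053,"dz": 0.003,"rx": 0,"ry": 0,"rz": -0.088}]' --newtons 40

```text
clock: 1.6
ee_pos: [0.3913, 0.1355, 0.206]
orientation: [-3.14, -0.002, -0.074]
wrist_force: [0.5, -0.2, -0.2]
gripper_width: 0.093
```

Run:
```python
from h import *
p,R,s=cur();print(p,R.as_euler('xyz'),s['clock'])
plan([.425,.24,.12],Rtool(4.5,30),8)
```

```text
[0.39129774 0.13545197 0.20597832] [-3.13991901e+00 -1.55942096e-03 -7.37565046e-02] 1.6
q [2.200e-01 1.510e-01 2.023e+00 1.000e-03 9.660e-01 2.930e-01]
1: dxyz [0.0033, -0.0129, 0.01] r [0.065, -0.005, -0.019]
2: dxyz [0.0035, -0.0122, 0.0109] r [0.065, -0.005, -0.018]
3: dxyz [0.0038, -0.0114, 0.0116] r [0.065, -0.006, -0.019]
4: dxyz [0.0042, -0.0106, 0.0124] r [0.066, -0.005, -0.018]
5: dxyz [0.0043, -0.0096, 0.013] r [0.065, -0.005, -0.019]
6: dxyz [0.0046, -0.0087, 0.0136] r [0.065, -0.005, -0.018]
7: dxyz [0.0049, -0.0077, 0.0142] r [0.065, -0.005, -0.019]
8: dxyz [0.005, -0.0066, 0.0146] r [0.065, -0.005, -0.018]
```

apply_moves --plan '[{"hand": -1,"dx": 0.004,"dy": -0.013,"dz": 0.01,"rx": 0.065,"ry": -0.005,"rz": -0.019},{"hand": -1,"dx": 0.004,"dy": -0.012,"dz": 0.011,"rx": 0.065,"ry": -0.005,"rz": -0.019},{"hand": -1,"dx": 0.004,"dy": -0.011,"dz": 0.012,"rx": 0.065,"ry": -0.005,"rz": -0.019},{"hand": -1,"dx": 0.004,"dy": -0.011,"dz": 0.012,"rx": 0.066,"ry": -0.005,"rz": -0.018},{"hand": -1,"dx": 0.004,"dy": -0.01,"dz": 0.013,"rx": 0.065,"ry": -0.005,"rz": -0.019},{"hand": -1,"dx": 0.005,"dy": -0.009,"dz": 0.014,"rx": 0.065,"ry": -0.005,"rz": -0.018},{"hand": -1,"dx": 0.005,"dy": -0.008,"dz": 0.014,"rx": 0.065,"ry": -0.005,"rz": -0.019},{"hand": -1,"dx": 0.005,"dy": -0.007,"dz": 0.015,"rx": 0.065,"ry": -0.005,"rz": -0.018},{"hand": -1,"dx": 0,"dy": 0,"dz": 0,"rx": 0,"ry": 0,"rz": 0}]'

```text
clock: 2.72
ee_pos: [0.4256, 0.2462, 0.1217]
orientation: [-2.603, -0.001, 0.092]
wrist_force: [-0.1, 0.9, -0.4]
gripper_width: 0.0929
```

Run:
```python
from h import *
cv2.imwrite('pics/side1.png',manip.read_camera('side'))
p,R,s=cur();print(p,R.as_euler('xyz'),s['clock'])
plan([.4254,.281,.022],Rtool(4.5,30),6)
```

```text
[0.42569208 0.24608744 0.12226117] [-2.60375964e+00 -1.54350013e-03  9.15703780e-02] 2.775
q [ 0.159  0.428  2.022  0.776  0.818 -0.513]
1: dxyz [0.0005, 0.0036, 0.0163] r [-0.002, 0.001, 0.002]
2: dxyz [0.0004, 0.0035, 0.0164] r [-0.003, 0.001, 0.002]
3: dxyz [0.0004, 0.0035, 0.0163] r [-0.002, 0.001, 0.002]
4: dxyz [0.0005, 0.0034, 0.0163] r [-0.002, 0.001, 0.002]
5: dxyz [0.0004, 0.0034, 0.0164] r [-0.003, 0.0, 0.002]
6: dxyz [0.0004, 0.0034, 0.0164] r [-0.002, 0.001, 0.002]
```

View pics/side1.png

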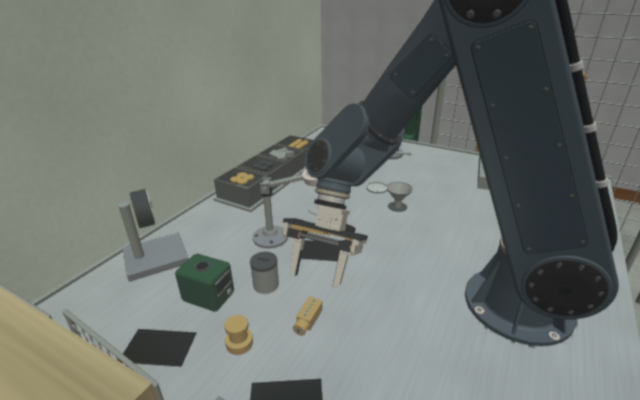

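The gripper is above and behind the lock at (310,312), straddling it and leaned as planned. Descending.

apply_moves --plan '[{"hand": -1,"dx": 0,"dy": 0.003,"dz": 0.016,"rx": -0.003,"ry": 0.001,"rz": 0.002},{"hand": -1,"dx": 0,"dy": 0.003,"dz": 0.016,"rx": -0.003,"ry": 0.001,"rz": 0.002},{"hand": -1,"dx": 0,"dy": 0.004,"dz": 0.016,"rx": -0.003,"ry": 0.001,"rz": 0.002},{"hand": -1,"dx": 0.001,"dy": 0.004,"dz": 0.016,"rx": -0.003,"ry": 0.001,"rz": 0.002},{"hand": -1,"dx": 0.001,"dy": 0.003,"dz": 0.016,"rx": -0.002,"ry": 0.001,"rz": 0.002},{"hand": -1,"dx": 0,"dy": 0.003,"dz": 0.012,"rx": 0,"ry": 0,"rz": 0.002},{"hand": -1,"dx": 0,"dy": 0,"dz": 0,"rx": 0,"ry": 0,"rz": 0}]'

```text
clock: 3.65
ee_pos: [0.4248, 0.2771, 0.0264]
orientation: [-2.622, 0.0, 0.078]
wrist_force: [-0.9, -0.6, 0.6]
gripper_width: 0.0934
```

Run:
```python
from h import *
p,R,s=cur();print(p,R.as_euler('xyz'),p+R.apply([0,0,.006]),s['clock'],s['wrist_force'])
plan([.4254,.281,.0225],Rtool(4.5,30),1)
```

```text
[0.42479662 0.27707959 0.02643712] [-2.62232613e+00  2.77834919e-04  7.80160449e-02] [0.42456312 0.28004788 0.02122802] 3.65 [-0.88649702 -0.62638002  0.59047418]
q [ 0.236  0.634  2.019  0.966  0.638 -0.679]
1: dxyz [0.0009, -0.0014, -0.0007] r [0.004, -0.0, -0.001]
```

Within 1 mm. Closing.

apply_moves --plan '[{"hand": 1,"dx": 0.001,"dy": -0.001,"dz": 0,"rx": 0,"ry": 0,"rz": 0},{"hand": 1,"dx": 0,"dy": 0,"dz": 0,"rx": 0,"ry": 0,"rz": 0},{"hand": 1,"dx": 0,"dy": 0,"dz": 0,"rx": 0,"ry": 0,"rz": 0},{"hand": 1,"dx": 0,"dy": 0,"dz": 0,"rx": 0,"ry": 0,"rz": 0},{"hand": 1,"dx": 0,"dy": 0,"dz": 0,"rx": 0,"ry": 0,"rz": 0},{"hand": 1,"dx": 0,"dy": 0,"dz": 0,"rx": 0,"ry": 0,"rz": 0},{"hand": 1,"dx": 0,"dy": 0,"dz": 0,"rx": 0,"ry": 0,"rz": 0},{"hand": 1,"dx": 0,"dy": 0,"dz": 0,"rx": 0,"ry": 0,"rz": 0}]' --newtons 40

```text
clock: 4.65
ee_pos: [0.4264, 0.2779, 0.0281]
orientation: [-2.622, -0.002, 0.078]
wrist_force: [-0.6, -0.2, 0.2]
gripper_width: 0.0358
```

Run:
```python
from h import *
p,R,s=cur();print(p,R.as_euler('xyz'),p+R.apply([0,0,.006]),s['clock'],s['wrist_force'],s['gripper_width'])
```

```text
[0.42641323 0.27785979 0.02813755] [-2.62202278e+00 -1.57551313e-03  7.76361625e-02] [0.42619036 0.28083049 0.02292936] 4.65 [-0.6004508  -0.20158283  0.20426643] 0.035768026587798096
```

Gripped at 35.8 mm. Lift and look.

Run:
```python
from h import *
a=plan([.4262,.2808,.085],Rtool(4.5,30),3)
print();plan([.41,.0,.125],Rtool(-67.9,30),11,start=a)
```

```text
q [ 0.236  0.631  2.016  0.962  0.64  -0.673]
1: dxyz [0.0, -0.0103, -0.018] r [0.001, -0.001, 0.0]
2: dxyz [0.0001, -0.0102, -0.0179] r [0.002, -0.0, 0.0]
3: dxyz [-0.0, -0.0103, -0.018] r [0.001, -0.001, 0.0]

1: dxyz [-0.0038, 0.0201, -0.0158] r [0.0, 0.057, 0.099]
2: dxyz [-0.0009, 0.0203, -0.0159] r [0.0, 0.058, 0.1]
3: dxyz [0.002, 0.0202, -0.0159] r [0.0, 0.057, 0.099]
4: dxyz [0.0049, 0.0198, -0.0156] r [0.0, 0.058, 0.1]
5: dxyz [0.0078, 0.0192, -0.0153] r [0.0, 0.057, 0.099]
6: dxyz [0.0105, 0.0182, -0.0147] r [0.0, 0.058, 0.1]
7: dxyz [0.0131, 0.017, -0.014] r [0.0, 0.057, 0.099]
8: dxyz [0.0155, 0.0156, -0.0132] r [0.0, 0.058, 0.1]
9: dxyz [0.0177, 0.0138, -0.0122] r [0.0, 0.057, 0.099]
10: dxyz [0.0196, 0.012, -0.0111] r [0.0, 0.057, 0.1]
11: dxyz [0.0213, 0.0099, -0.0099] r [0.0, 0.058, 0.099]
```

apply_moves --plan '[{"hand": 1,"dx": 0,"dy": -0.005,"dz": -0.009,"rx": 0,"ry": 0,"rz": 0},{"hand": 1,"dx": 0,"dy": -0.01,"dz": -0.018,"rx": 0,"ry": 0,"rz": 0},{"hand": 1,"dx": 0,"dy": -0.01,"dz": -0.018,"rx": 0,"ry": 0,"rz": 0},{"hand": 1,"dx": 0,"dy": -0.008,"dz": -0.014,"rx": 0,"ry": 0,"rz": 0},{"hand": 1,"dx": 0,"dy": 0,"dz": 0,"rx": 0,"ry": 0,"rz": 0}]'

```text
clock: 5.28
ee_pos: [0.4248, 0.2764, 0.0981]
orientation: [-2.625, 0.001, 0.078]
wrist_force: [-0.2, -0.5, -4.5]
gripper_width: 0.0358
```

Run:
```python
from h import *
im=manip.read_camera('side')
cv2.imwrite('pics/side2.png',cv2.resize(im[200:360,220:400],None,fx=3.5,fy=3.5,interpolation=cv2.INTER_CUBIC))
p,R,s=cur();print(p,p+R.apply([0,0,.006]),s['wrist_force'],s['gripper_width'])
plan([.41,.0,.125],Rtool(-67.9,30),11)
```

```text
[0.42450834 0.2762985  0.0974234 ] [0.42426425 0.27925129 0.09220598] [-0.39597509  0.47958026 -5.4884351 ] 0.03581656336173091
q [ 0.235  0.482  2.01   0.809  0.74  -0.479]
1: dxyz [-0.0036, 0.0204, -0.015] r [0.001, 0.057, 0.1]
2: dxyz [-0.0007, 0.0206, -0.0152] r [0.0, 0.057, 0.099]
3: dxyz [0.0021, 0.0205, -0.0151] r [0.001, 0.058, 0.1]
4: dxyz [0.0051, 0.0201, -0.0148] r [0.001, 0.057, 0.099]
5: dxyz [0.0079, 0.0194, -0.0145] r [0.0, 0.057, 0.1]
6: dxyz [0.0106, 0.0185, -0.014] r [0.001, 0.057, 0.1]
7: dxyz [0.0132, 0.0172, -0.0133] r [0.001, 0.058, 0.099]
8: dxyz [0.0155, 0.0157, -0.0124] r [0.001, 0.057, 0.1]
9: dxyz [0.0177, 0.014, -0.0115] r [0.0, 0.057, 0.099]
10: dxyz [0.0196, 0.0121, -0.0104] r [0.001, 0.057, 0.1]
11: dxyz [0.0213, 0.0101, -0.0092] r [0.001, 0.058, 0.1]
```

View pics/side2.png

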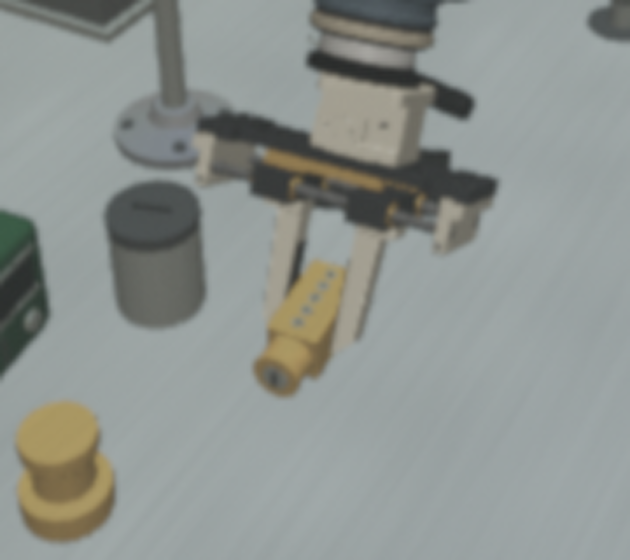

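The lock is held between the fingers at about (305,310) in the crop and looks level. Transferring to the pre-pose in front of the mat.

apply_moves --plan '[{"hand": 1,"dx": -0.004,"dy": 0.02,"dz": -0.015,"rx": 0,"ry": 0.057,"rz": 0.1},{"hand": 1,"dx": -0.001,"dy": 0.021,"dz": -0.015,"rx": 0,"ry": 0.057,"rz": 0.099},{"hand": 1,"dx": 0.002,"dy": 0.021,"dz": -0.015,"rx": 0,"ry": 0.058,"rz": 0.1},{"hand": 1,"dx": 0.005,"dy": 0.02,"dz": -0.015,"rx": 0,"ry": 0.057,"rz": 0.099},{"hand": 1,"dx": 0.008,"dy": 0.019,"dz": -0.015,"rx": 0,"ry": 0.057,"rz": 0.1},{"hand": 1,"dx": 0.011,"dy": 0.018,"dz": -0.014,"rx": 0,"ry": 0.057,"rz": 0.1},{"hand": 1,"dx": 0.013,"dy": 0.017,"dz": -0.013,"rx": 0,"ry": 0.058,"rz": 0.099},{"hand": 1,"dx": 0.016,"dy": 0.016,"dz": -0.012,"rx": 0,"ry": 0.057,"rz": 0.1},{"hand": 1,"dx": 0.018,"dy": 0.014,"dz": -0.012,"rx": 0,"ry": 0.057,"rz": 0.099},{"hand": 1,"dx": 0.02,"dy": 0.012,"dz": -0.01,"rx": 0,"ry": 0.057,"rz": 0.1},{"hand": 1,"dx": 0.021,"dy": 0.01,"dz": -0.009,"rx": 0,"ry": 0.058,"rz": 0.1},{"hand": 1,"dx": 0,"dy": 0,"dz": 0,"rx": 0,"ry": 0,"rz": 0}]'

```text
clock: 6.82
ee_pos: [0.3961, -0.0096, 0.1245]
orientation: [-2.64, -0.0, -1.227]
wrist_force: [-0.4, 0.1, -4.9]
gripper_width: 0.0359
```

Run:
```python
from h import *
im=manip.read_camera('side');cv2.imwrite('pics/side3.png',im)
p,R,s=cur();print(p,p+R.apply([0,0,.006]),R.as_euler('xyz'),s['clock'],s['wrist_force'],s['gripper_width'])
plan([.5052,.036,.045],Rtool(-67.9,30),7)
```

```text
[ 0.39610025 -0.0090492   0.12440846] [ 0.39881447 -0.00807061  0.11914772] [-2.63994057e+00  3.38888638e-05 -1.22482279e+00] 6.875 [-0.04061152  0.57966806 -3.80130211] 0.03568077439109085
q [-0.34   0.175  2.408  1.114  0.346 -0.141]
1: dxyz [-0.0008, -0.0093, 0.0172] r [0.003, -0.003, -0.005]
2: dxyz [-0.0006, -0.0092, 0.0172] r [0.003, -0.003, -0.005]
3: dxyz [-0.0006, -0.0092, 0.0173] r [0.003, -0.002, -0.005]
4: dxyz [-0.0004, -0.0092, 0.0172] r [0.004, -0.003, -0.005]
5: dxyz [-0.0004, -0.0091, 0.0174] r [0.003, -0.003, -0.005]
6: dxyz [-0.0003, -0.009, 0.0173] r [0.003, -0.003, -0.005]
7: dxyz [-0.0002, -0.009, 0.0174] r [0.003, -0.002, -0.005]
```

View pics/side3.png

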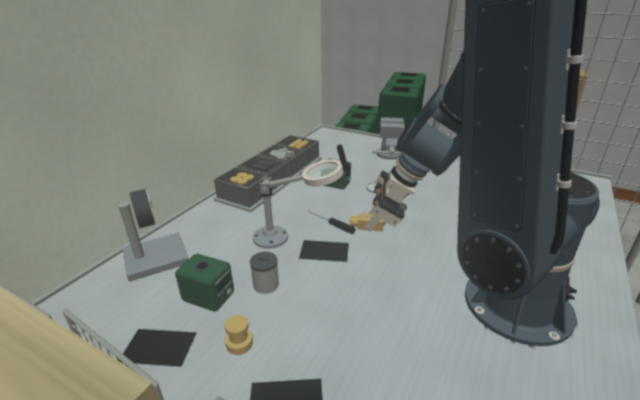

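The gripper with the lock stands in front of the mat, clear of the magnifier. Approaching.

apply_moves --plan '[{"hand": 1,"dx": -0.001,"dy": -0.009,"dz": 0.017,"rx": 0.003,"ry": -0.003,"rz": -0.005},{"hand": 1,"dx": -0.001,"dy": -0.009,"dz": 0.017,"rx": 0.003,"ry": -0.003,"rz": -0.005},{"hand": 1,"dx": -0.001,"dy": -0.009,"dz": 0.017,"rx": 0.003,"ry": -0.003,"rz": -0.005},{"hand": 1,"dx": 0,"dy": -0.009,"dz": 0.017,"rx": 0.003,"ry": -0.003,"rz": -0.005},{"hand": 1,"dx": 0,"dy": -0.009,"dz": 0.017,"rx": 0.003,"ry": -0.003,"rz": -0.005},{"hand": 1,"dx": 0,"dy": -0.009,"dz": 0.015,"rx": 0.003,"ry": -0.003,"rz": -0.005},{"hand": 1,"dx": 0,"dy": -0.009,"dz": 0.015,"rx": 0.003,"ry": -0.003,"rz": -0.005},{"hand": 1,"dx": 0,"dy": 0,"dz": 0,"rx": 0,"ry": 0,"rz": 0}]'

```text
clock: 7.88
ee_pos: [0.4998, 0.0409, 0.048]
orientation: [-2.625, 0.004, -1.165]
wrist_force: [-0.1, -0.5, -4.2]
gripper_width: 0.0361
```

Run:
```python
from h import *
im=manip.read_camera('side');cv2.imwrite('pics/side4.png',cv2.resize(im[150:270,240:440],None,fx=4,fy=4,interpolation=cv2.INTER_CUBIC))
p,R,s=cur();print(p,p+R.apply([0,0,.006]),R.as_euler('xyz'),s['clock'],s['wrist_force'],s['gripper_width'])
plan([.5052,.036,.028],Rtool(-67.9,30),3)
```

```text
[0.49921422 0.04072251 0.04826359] [0.50192828 0.04191158 0.04304631] [-2.62509787  0.00446145 -1.165724  ] 7.925 [ 0.6468399  -0.00609984 -4.48087577] 0.0359781305307774
q [-0.145  0.512  2.204  1.658  0.266 -0.579]
1: dxyz [0.0022, 0.0023, 0.0045] r [0.002, 0.004, 0.005]
2: dxyz [0.0023, 0.0023, 0.0044] r [0.003, 0.005, 0.005]
3: dxyz [0.0022, 0.0023, 0.0045] r [0.002, 0.004, 0.005]
```

View pics/side4.png

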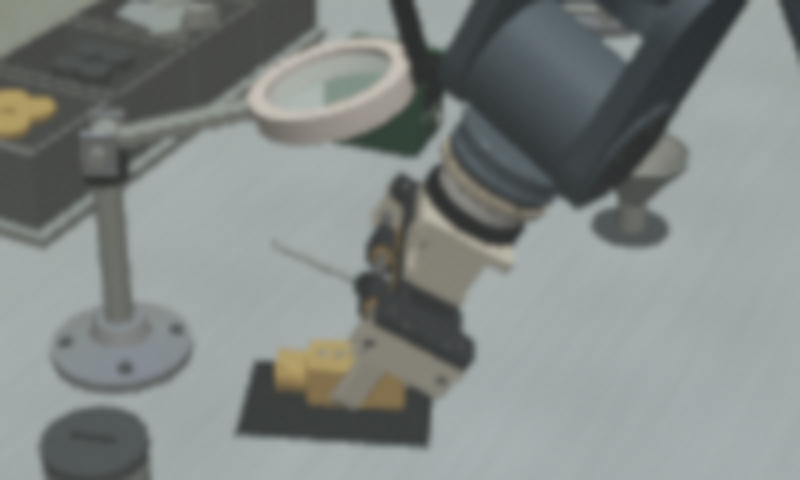

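The lock is level over the mat and the lens hasn't moved. Lowering the last 15 mm slowly.

apply_moves --plan '[{"hand": 1,"dx": 0.002,"dy": 0.002,"dz": 0.004,"rx": 0.002,"ry": 0.004,"rz": 0.005},{"hand": 1,"dx": 0.002,"dy": 0.002,"dz": 0.004,"rx": 0.002,"ry": 0.004,"rz": 0.005},{"hand": 1,"dx": 0.002,"dy": 0.002,"dz": 0.004,"rx": 0.002,"ry": 0.004,"rz": 0.005},{"hand": 1,"dx": 0,"dy": 0,"dz": 0,"rx": 0,"ry": 0,"rz": 0}]'

```text
clock: 8.43
ee_pos: [0.4997, 0.0357, 0.0349]
orientation: [-2.621, 0.002, -1.183]
wrist_force: [0.0, 0.3, -4.2]
gripper_width: 0.0358
```

Run:
```python
from h import *
p,R,s=cur();print(p,p+R.apply([0,0,.006]),R.as_euler('xyz'),s['clock'],s['wrist_force'],s['gripper_width'])
plan([.5052,.036,.0265],Rtool(-67.9,30),1)
```

```text
[0.49969866 0.03570484 0.03491805] [0.50245877 0.03684107 0.02971317] [-2.62091172e+00  1.51302292e-03 -1.18291621e+00] 8.425 [ 0.04135879  0.26115367 -4.16068504] 0.035779818440698635
q [-0.153  0.547  2.208  1.827  0.269 -0.745]
1: dxyz [0.0018, -0.0003, 0.0039] r [0.003, 0.002, 0.001]
```

apply_moves --plan '[{"hand": 1,"dx": 0.001,"dy": -0.001,"dz": 0.001,"rx": 0.002,"ry": 0.001,"rz": 0.001},{"hand": 1,"dx": 0.001,"dy": 0,"dz": 0.002,"rx": 0.001,"ry": 0.001,"rz": 0},{"hand": 1,"dx": 0,"dy": 0,"dz": 0.001,"rx": 0,"ry": 0,"rz": 0},{"hand": 1,"dx": 0,"dy": 0,"dz": 0,"rx": 0,"ry": 0,"rz": 0}]'

```text
clock: 8.93
ee_pos: [0.5031, 0.0349, 0.0324]
orientation: [-2.617, -0.0, -1.184]
wrist_force: [0.1, -0.0, -5.2]
gripper_width: 0.036
```

Run:
```python
from h import *
p,R,s=cur();print(p,p+R.apply([0,0,.006]),R.as_euler('xyz'),s['clock'],s['wrist_force'],s['wrist_torque'],s['gripper_width'])
plan([.5052,.036,.0255],Rtool(-67.9,30),1)
```

```text
[0.50307864 0.03494821 0.03240259] [0.50586056 0.03607986 0.02720834] [-2.61736098e+00 -1.36831984e-04 -1.18421537e+00] 8.925 [ 1.39722369e-01 -4.32771891e-03 -5.18358500e+00] [-0.27516031  0.61859623  0.01404478] 0.036018705940803204
q [-0.154  0.557  2.202  1.854  0.271 -0.772]
1: dxyz [-0.0002, 0.0014, 0.0012] r [-0.001, 0.0, 0.001]
```

Position is right; still 1–1.5 mm above. Down in half-mm rows (world down = tool +y·0.5, +z·0.87).

apply_moves --plan '[{"hand": 1,"dx": 0,"dy": 0.0005,"dz": 0.001,"rx": 0,"ry": 0,"rz": 0},{"hand": 1,"dx": 0,"dy": 0.0005,"dz": 0.001,"rx": 0,"ry": 0,"rz": 0},{"hand": 1,"dx": 0,"dy": 0,"dz": 0,"rx": 0,"ry": 0,"rz": 0}]'

```text
clock: 9.3
ee_pos: [0.5032, 0.035, 0.0313]
orientation: [-2.615, -0.001, -1.184]
wrist_force: [0.3, -0.0, -4.3]
gripper_width: 0.0358
```

Run:
```python
from h import *
p,R,s=cur();print(p,p+R.apply([0,0,.006]),R.as_euler('xyz'),s['clock'],s['wrist_force'],s['wrist_torque'],s['gripper_width'])
```

```text
[0.50324571 0.03502503 0.031265  ] [0.5060386  0.03615817 0.02607695] [-2.61529826e+00 -7.16376480e-04 -1.18413272e+00] 9.3 [ 0.32920997 -0.04251804 -4.34170587] [-0.20324283  0.60104331 -0.01502522] 0.03581259075126838
```

apply_moves --plan '[{"hand": 1,"dx": 0,"dy": 0.0005,"dz": 0.001,"rx": 0,"ry": 0,"rz": 0},{"hand": 1,"dx": 0,"dy": 0.0005,"dz": 0.001,"rx": 0,"ry": 0,"rz": 0}]'

```text
clock: 9.55
ee_pos: [0.5035, 0.0351, 0.031]
orientation: [-2.612, -0.002, -1.184]
wrist_force: [-19.0, -6.5, 33.4]
gripper_width: 0.036
```

Run:
```python
from h import *
p,R,s=cur();print(p,p+R.apply([0,0,.006]),R.as_euler('xyz'),s['clock'],s['wrist_force'],s['wrist_torque'],s['gripper_width'])
```

```text
[0.50348224 0.03508242 0.03096817] [0.50629387 0.03621854 0.02579092] [-2.61172998e+00 -1.52241649e-03 -1.18417932e+00] 9.55 [-19.00691119  -6.45397063  33.42737463] [0.15490931 0.72942107 0.24713787] 0.03595506563403306
```

Contact (about 33 N up); relax, then open partway.

apply_moves --plan '[{"hand": 1,"dx": 0,"dy": 0,"dz": 0,"rx": 0,"ry": 0,"rz": 0},{"hand": 1,"dx": 0,"dy": 0,"dz": 0,"rx": 0,"ry": 0,"rz": 0},{"hand": -0.35,"dx": 0,"dy": 0,"dz": 0,"rx": 0,"ry": 0,"rz": 0},{"hand": -0.35,"dx": 0,"dy": 0,"dz": 0,"rx": 0,"ry": 0,"rz": 0},{"hand": -0.35,"dx": 0,"dy": 0,"dz": 0,"rx": 0,"ry": 0,"rz": 0},{"hand": -0.35,"dx": 0,"dy": 0,"dz": 0,"rx": 0,"ry": 0,"rz": 0}]'

```text
clock: 10.3
ee_pos: [0.5044, 0.0352, 0.0314]
orientation: [-2.61, -0.002, -1.184]
wrist_force: [-0.3, -1.0, 0.1]
gripper_width: 0.0625
```

Run:
```python
from h import *
p,R,s=cur();print(p,p+R.apply([0,0,.006]),R.as_euler('xyz'),s['clock'],s['wrist_force'],s['wrist_torque'],s['gripper_width'])
a=plan([.44,.01,.1],Rtool(-67.9,30),6)
```

```text
[0.50443716 0.03522625 0.0314236 ] [0.50725905 0.03636645 0.02625282] [-2.60959743e+00 -1.70392633e-03 -1.18390464e+00] 10.3 [-0.31610639 -0.96567601  0.05319277] [-0.05975728  0.18897507  0.02182064] 0.0624608641852399
q [-0.154  0.562  2.202  1.896  0.278 -0.815]
1: dxyz [-0.0001, 0.0041, -0.0167] r [-0.001, -0.0, 0.0]
2: dxyz [-0.0002, 0.0042, -0.0167] r [-0.002, -0.0, 0.001]
3: dxyz [-0.0001, 0.0042, -0.0167] r [-0.001, -0.0, -0.0]
4: dxyz [-0.0001, 0.0042, -0.0167] r [-0.002, -0.001, 0.0]
5: dxyz [-0.0002, 0.0042, -0.0166] r [-0.001, 0.0, 0.001]
6: dxyz [-0.0001, 0.0042, -0.0167] r [-0.001, 0.0, -0.0]
```

apply_moves --plan '[{"hand": -0.35,"dx": 0,"dy": 0.002,"dz": -0.008,"rx": 0,"ry": 0,"rz": 0},{"hand": -0.35,"dx": 0,"dy": 0.004,"dz": -0.016,"rx": 0,"ry": 0,"rz": 0},{"hand": -0.35,"dx": 0,"dy": 0.004,"dz": -0.017,"rx": 0,"ry": 0,"rz": 0},{"hand": -0.35,"dx": 0,"dy": 0.01,"dz": -0.02,"rx": 0,"ry": 0,"rz": 0},{"hand": -0.35,"dx": 0,"dy": 0.02,"dz": -0.02,"rx": 0,"ry": 0,"rz": 0},{"hand": -0.35,"dx": 0,"dy": 0.02,"dz": -0.02,"rx": 0,"ry": 0,"rz": 0},{"hand": -0.35,"dx": 0,"dy": 0.02,"dz": -0.02,"rx": 0,"ry": 0,"rz": 0},{"hand": -0.35,"dx": 0,"dy": 0.01,"dz": -0.02,"rx": 0,"ry": 0,"rz": 0},{"hand": -0.35,"dx": 0,"dy": 0,"dz": 0,"rx": 0,"ry": 0,"rz": 0}]'

```text
clock: 11.42
ee_pos: [0.3597, -0.0225, 0.1113]
orientation: [-2.61, -0.003, -1.184]
wrist_force: [0.0, -0.1, -0.0]
gripper_width: 0.0627
```

Run:
```python
from h import *
s=manip.read_camera('side');cv2.imwrite('pics/side5.png',s);t=manip.read_camera('top');cv2.imwrite('pics/top5.png',t)
cv2.imwrite('pics/s5z.png',cv2.resize(s[140:265,250:370],None,fx=4.8,fy=4.8,interpolation=cv2.INTER_CUBIC))
cv2.imwrite('pics/t5z.png',cv2.resize(t[130:225,290:370],None,fx=6,fy=6,interpolation=cv2.INTER_CUBIC))
p,R,st=cur();print(p,R.as_euler('xyz'),st['clock'],st['wrist_force'],st['q'])
```

```text
[ 0.36052026 -0.02216915  0.11082456] [-2.6097508  -0.00286692 -1.18311885] 11.525 [-0.81260185 -0.21028729 -0.48624293] [-0.46777699  0.18042318  2.4963451   1.34550719  0.4017965  -0.53804882]
```

View pics/s5z.png

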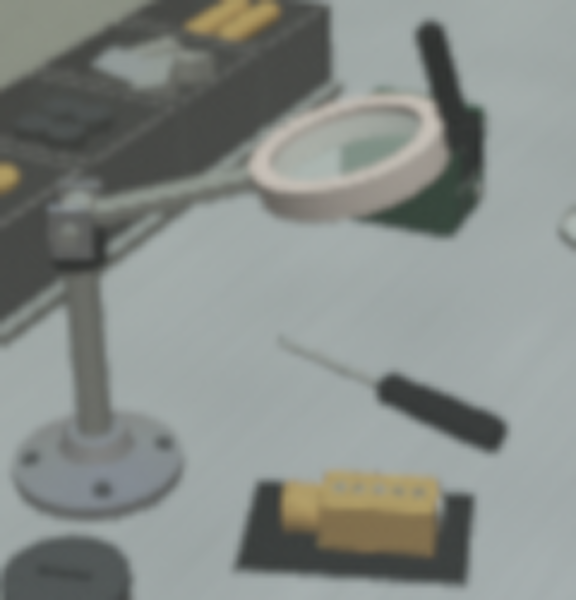

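View pics/t5z.png

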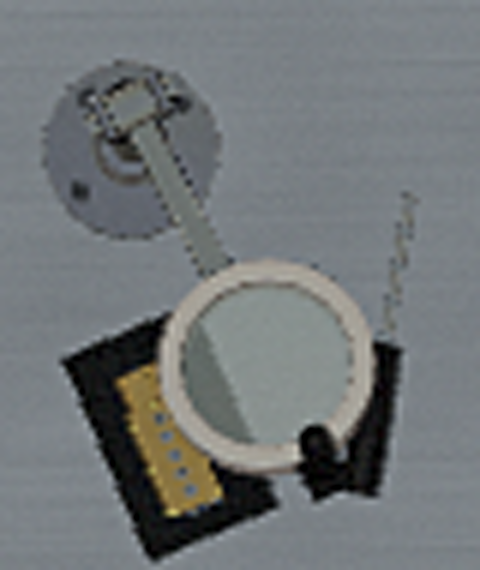

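The lock lies pins-up on the mat, aligned with it. The row's middle is near (174,456) in the top crop and (380,490) in the side crop. Measuring it, along with the magnifier pose and the route to the grip.

```bash
python3 - <<'E'
from h import *
s=cv2.imread('pics/side5.png');t=cv2.imread('pics/top5.png')
T=[onz('top',uz(p,290,130,6),.037) for p in((158,418),(174,456),(190,490))]
S=onz('side',uz((380,491),250,140,4.8),.037)
print('top row',np.array(T).round(4).tolist(),'side mid',S.round(4)); d=T[0]-T[2];print('yaw',np.degrees(np.arctan2(d[1],d[0])))
print(tri(uz((380,491),250,140,4.8),uz((174,456),290,130,6)))
L=np.mean([T[1],S],axis=0); m=L[:2]+.012*np.array([np.cos(np.radians(22.1)),np.sin(np.radians(22.1))]);print('lock top',L,'lock centre',m)
F=np.array([.697,.0585]);v=L[:2]-F;d=np.hypot(*v);hd=np.degrees(np.arctan2(v[1],v[0]))
from scipy.optimize import brentq
tt=brentq(lambda a:d*np.cos(a)-.148*np.sin(a)-.17,-.4,.6);print('d',d,'heading',hd,'tilt needed',tt)
# current: grip points
g,e=tri(uz((430,29),250,140,4.8),uz((317,440),290,130,6));print('griptop',g,e)
for hdn,ti in((np.degrees(np.arctan2(*(g[1]-F[1],g[0]-F[0]))),.29),(hd,tt)):
    u=np.array([np.cos(np.radians(hdn)),np.sin(np.radians(hdn))])
    for nm,r,z in(('lens',.17,0),('grip',.234,.045),('top',.234,.07)):
        rr=r*np.cos(ti)-z*np.sin(ti);zz=.185+r*np.sin(ti)+z*np.cos(ti);X=np.r_[F+u*rr,zz];print(round(hdn,1),nm,X.round(4),'px',proj('side',X).round(1),proj('top',X).round(1))
E
python3 -c "
import cv2
s=cv2.imread('pics/side5.png')
cv2.imwrite('pics/lk.png',cv2.resize(s[225:265,295:355],None,fx=12,fy=12,interpolation=cv2.INTER_CUBIC))"
```

```text
top row [[0.5269, 0.0444, 0.037], [0.5034, 0.0349, 0.037], [0.4824, 0.0255, 0.037]] side mid [0.5026 0.0377 0.037 ]
yaw 23.03250869614497
(array([0.50365447, 0.03504132, 0.03490547]), np.float64(0.0005653621954491559))
lock top [0.50298426 0.03630584 0.037     ] lock centre [0.51410261 0.04082053]
d 0.19528104676162383 heading -173.4740961117271 tilt needed 0.15551962702110048
griptop [ 0.50865295 -0.03272995  0.30834288] 0.00029219042900652606
-154.2 lens [ 0.5504 -0.0125  0.2336] px [322.2 170.4] [334.1 190.3]
-154.2 grip [ 0.5068 -0.0336  0.295 ] px [339.9 150.3] [342.4 203.5]
-154.2 top [ 0.5132 -0.0305  0.319 ] px [337.4 141.9] [341.9 201.3]
-173.5 lens [0.5301 0.0394 0.2113] px [319.5 186.9] [317.9 197. ]
-173.5 grip [0.4742 0.033  0.2657] px [339.4 172.2] [320.5 214.4]
-173.5 top [0.4781 0.0335 0.2904] px [338.2 163.2] [320.6 213.3]
```

View pics/lk.png

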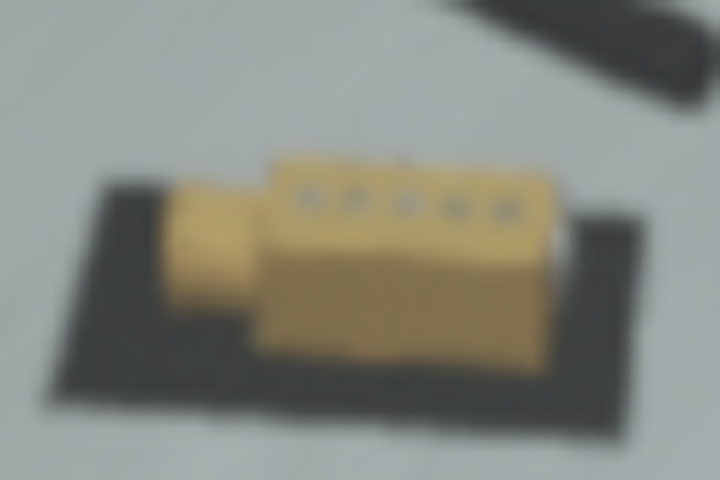

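Chamber row is at about (0.5035, 0.0358), yaw 23°, and the lock centre is within about 2 mm of the mat centre. Now the grip: it's at about (0.506, -0.034, 0.293), heading -154.2°, tilt ≈0.28. The target is heading -173.5° and tilt ≈0.155.

Run:
```python
from h import *
a=plan([.40,-.03,.385],Rtool(-64.2,0),8)
print();a=plan([.5057,-.034,.37],Rtool(-64.2,0),4,start=a)
```

```text
q [-0.468  0.18   2.496  1.346  0.402 -0.538]
1: dxyz [0.0029, -0.0214, -0.0281] r [-0.066, -0.002, -0.008]
2: dxyz [0.003, -0.0195, -0.0295] r [-0.067, -0.003, -0.007]
3: dxyz [0.003, -0.0174, -0.0307] r [-0.066, -0.002, -0.008]
4: dxyz [0.0031, -0.0153, -0.0317] r [-0.067, -0.003, -0.007]
5: dxyz [0.0031, -0.0132, -0.0327] r [-0.066, -0.002, -0.008]
6: dxyz [0.0031, -0.0109, -0.0335] r [-0.067, -0.003, -0.007]
7: dxyz [0.0031, -0.0087, -0.0341] r [-0.066, -0.002, -0.008]
8: dxyz [0.003, -0.0064, -0.0346] r [-0.067, -0.002, -0.007]

1: dxyz [0.0124, -0.0234, 0.0038] r [0.0, -0.0, -0.0]
2: dxyz [0.0124, -0.0233, 0.0037] r [0.0, -0.0, -0.0]
3: dxyz [0.0124, -0.0234, 0.0038] r [0.0, -0.0, -0.0]
4: dxyz [0.0124, -0.0233, 0.0037] r [0.0, -0.0, -0.0]
```

apply_moves --plan '[{"hand": -1,"dx": 0.003,"dy": -0.017,"dz": -0.03,"rx": -0.066,"ry": -0.002,"rz": -0.008},{"hand": -1,"dx": 0.003,"dy": -0.016,"dz": -0.03,"rx": -0.067,"ry": -0.002,"rz": -0.008},{"hand": -1,"dx": 0.003,"dy": -0.015,"dz": -0.031,"rx": -0.067,"ry": -0.002,"rz": -0.008},{"hand": -1,"dx": 0.003,"dy": -0.014,"dz": -0.032,"rx": -0.067,"ry": -0.002,"rz": -0.007},{"hand": -1,"dx": 0.003,"dy": -0.013,"dz": -0.033,"rx": -0.067,"ry": -0.002,"rz": -0.008},{"hand": -1,"dx": 0.003,"dy": -0.011,"dz": -0.034,"rx": -0.067,"ry": -0.002,"rz": -0.007},{"hand": -1,"dx": 0.003,"dy": -0.009,"dz": -0.034,"rx": -0.067,"ry": -0.002,"rz": -0.008},{"hand": -1,"dx": 0.003,"dy": -0.006,"dz": -0.035,"rx": -0.067,"ry": -0.002,"rz": -0.008},{"hand": -1,"dx": 0,"dy": 0,"dz": 0,"rx": 0,"ry": 0,"rz": 0}]'

```text
clock: 12.65
ee_pos: [0.3827, -0.0304, 0.3616]
orientation: [-3.067, 0.022, -1.097]
wrist_force: [-0.3, 0.6, -0.7]
gripper_width: 0.0934
```

Run:
```python
from h import *
p,R,st=cur();print(p,R.as_euler('xyz'),st['clock'],st['gripper_width'])
a=plan([.5057,-.034,.37],Rtool(-64.2,0),5)
```

```text
[ 0.38269538 -0.03043058  0.36156542] [-3.06719208  0.02189797 -1.09705578] 12.65 0.09337272877853772
q [-0.244 -0.107  1.885  0.067  1.322  0.838]
1: dxyz [0.0118, -0.0217, -0.0015] r [-0.015, 0.005, 0.005]
2: dxyz [0.0117, -0.0218, -0.0018] r [-0.015, 0.004, 0.004]
3: dxyz [0.0116, -0.0218, -0.0021] r [-0.014, 0.005, 0.005]
4: dxyz [0.0115, -0.0218, -0.0024] r [-0.015, 0.004, 0.004]
5: dxyz [0.0114, -0.0218, -0.0026] r [-0.015, 0.005, 0.005]
```

apply_moves --plan '[{"hand": -1,"dx": 0.012,"dy": -0.022,"dz": -0.006,"rx": -0.015,"ry": 0.005,"rz": 0.005},{"hand": -1,"dx": 0.012,"dy": -0.022,"dz": -0.005,"rx": -0.015,"ry": 0.005,"rz": 0.005},{"hand": -1,"dx": 0.012,"dy": -0.022,"dz": -0.002,"rx": -0.015,"ry": 0.005,"rz": 0.005},{"hand": -1,"dx": 0.012,"dy": -0.022,"dz": -0.002,"rx": -0.015,"ry": 0.005,"rz": 0.005},{"hand": -1,"dx": 0.012,"dy": -0.022,"dz": -0.002,"rx": -0.015,"ry": 0.005,"rz": 0.005},{"hand": -1,"dx": 0,"dy": 0,"dz": 0,"rx": 0,"ry": 0,"rz": 0}]'

```text
clock: 13.4
ee_pos: [0.5117, -0.0296, 0.3734]
orientation: [3.139, 0.012, -1.112]
wrist_force: [-0.1, 0.4, 0.4]
gripper_width: 0.0928
```

Run:
```python
from h import *
im=manip.read_camera('side');cv2.imwrite('pics/s6z.png',cv2.resize(im[80:240,240:440],None,fx=3.5,fy=3.5,interpolation=cv2.INTER_CUBIC))
p,R,st=cur();print(p,R.as_euler('xyz'),st['clock'],st['wrist_force'])
a=plan([.5057,-.034,.293],Rtool(-64.2,0),5)
```

```text
[ 0.51090737 -0.02968354  0.37344672] [ 3.13825989  0.01242335 -1.1124539 ] 13.45 [-0.31767452 -0.00420193 -0.52025015]
q [-0.153  0.179  1.557  0.008  1.415  0.958]
1: dxyz [0.0005, 0.0013, 0.0149] r [0.001, 0.002, 0.002]
2: dxyz [0.0005, 0.0012, 0.0149] r [0.0, 0.003, 0.001]
3: dxyz [0.0004, 0.0013, 0.0149] r [0.001, 0.002, 0.002]
4: dxyz [0.0004, 0.0013, 0.0149] r [0.001, 0.003, 0.001]
5: dxyz [0.0004, 0.0013, 0.0148] r [0.0, 0.002, 0.002]
```

View pics/s6z.png

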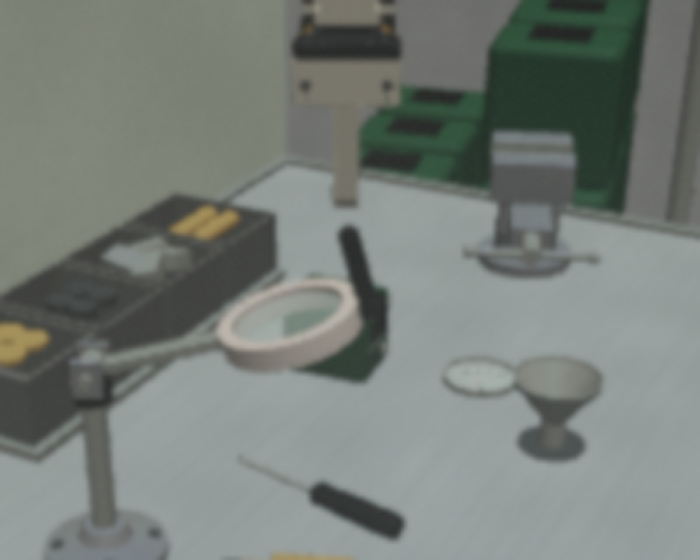

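The open fingers stand directly over the rod top at (348,230) in the crop. Descending; the rod leans, so I go slightly outward.

apply_moves --plan '[{"hand": -1,"dx": 0,"dy": 0.001,"dz": 0.015,"rx": 0.001,"ry": 0.002,"rz": 0.002},{"hand": -1,"dx": 0,"dy": 0.001,"dz": 0.015,"rx": 0.001,"ry": 0.002,"rz": 0.002},{"hand": -1,"dx": 0.001,"dy": 0.001,"dz": 0.015,"rx": 0.001,"ry": 0.002,"rz": 0.002},{"hand": -1,"dx": 0.001,"dy": 0.001,"dz": 0.015,"rx": 0.001,"ry": 0.002,"rz": 0.002},{"hand": -1,"dx": 0,"dy": 0.001,"dz": 0.012,"rx": 0.001,"ry": 0.002,"rz": 0.002},{"hand": -1,"dx": 0,"dy": 0,"dz": 0,"rx": 0,"ry": 0,"rz": 0}]'

```text
clock: 14.2
ee_pos: [0.5019, -0.0307, 0.2963]
orientation: [-3.138, 0.009, -1.119]
wrist_force: [-0.0, 0.5, -0.4]
gripper_width: 0.093
```

Run:
```python
from h import *
im=manip.read_camera('side');cv2.imwrite('pics/s7z.png',cv2.resize(im[80:240,240:440],None,fx=3.5,fy=3.5,interpolation=cv2.INTER_CUBIC))
p,R,st=cur();print(p,R.as_euler('xyz'),st['clock'],st['wrist_force'])
a=plan([.5057,-.034,.293],Rtool(-64.2,0),1)
```

```text
[ 0.50222488 -0.03074645  0.29686567] [-3.13756946  0.00802242 -1.11887011] 14.25 [ 0.28704975  0.28223351 -0.1269349 ]
q [-0.158  0.212  1.702  0.009  1.229  0.958]
1: dxyz [0.0044, -0.0017, -0.0022] r [-0.004, 0.008, 0.002]
```

View pics/s7z.png

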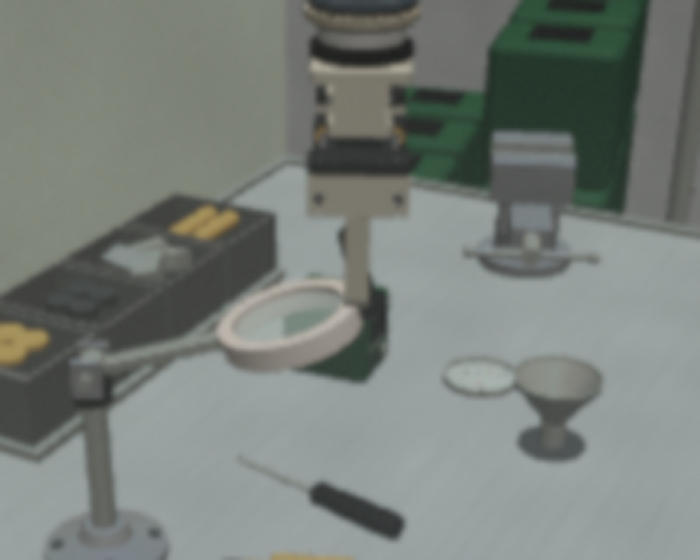

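apply_moves --plan '[{"hand": -0.2,"dx": 0.004,"dy": -0.002,"dz": -0.002,"rx": -0.004,"ry": 0.008,"rz": 0.002},{"hand": 0.4,"dx": 0,"dy": 0,"dz": 0,"rx": 0,"ry": 0,"rz": 0},{"hand": 1,"dx": 0,"dy": 0,"dz": 0,"rx": 0,"ry": 0,"rz": 0},{"hand": 1,"dx": 0,"dy": 0,"dz": 0,"rx": 0,"ry": 0,"rz": 0},{"hand": 1,"dx": 0,"dy": 0,"dz": 0,"rx": 0,"ry": 0,"rz": 0},{"hand": 1,"dx": 0,"dy": 0,"dz": 0,"rx": 0,"ry": 0,"rz": 0},{"hand": 1,"dx": 0,"dy": 0,"dz": 0,"rx": 0,"ry": 0,"rz": 0},{"hand": 1,"dx": 0,"dy": 0,"dz": 0,"rx": 0,"ry": 0,"rz": 0}]' --newtons 20

```text
clock: 15.25
ee_pos: [0.5065, -0.0336, 0.3004]
orientation: [-3.14, -0.001, -1.121]
wrist_force: [-0.6, 1.4, 0.6]
gripper_width: 0.0178
```

```bash
cat >> h.py <<'E'
F=np.array([.697,.0585])
def gp(hd,ti,r=.234,z=.045):
    u=np.array([np.cos(np.radians(hd)),np.sin(np.radians(hd))]);return np.r_[F+u*(r*np.cos(ti)-z*np.sin(ti)),.185+r*np.sin(ti)+z*np.cos(ti)]
def inv(g):
    "grasp point -> heading, tilt, z along rod (grip 234 out)"
    v=g[:2]-F;r=np.hypot(*v);z=g[2]-.185;h=np.sqrt(max(r*r+z*z-.234**2,0));return np.degrees(np.arctan2(v[1],v[0])),np.arctan2(z,r)-np.arctan2(h,.234),h
E
python3 - <<'E'
from h import *
p,R,st=cur();g=p+R.apply([0,0,.006]);print(p,R.as_euler('xyz'),g,st['clock'],st['wrist_force'],st['gripper_width'],inv(g))
E
```

```text
[ 0.50650326 -0.03357033  0.30036981] [-3.13976243e+00 -1.47656384e-03 -1.12070447e+00] [ 0.50651701 -0.03357352  0.29436982] 15.25 [-0.63615697  1.40788707  0.58162597] 0.017826272604066305 (np.float64(-154.20232908090483), np.float64(0.28979846808477727), np.float64(0.04435158929627743))
```

Rod gripped (17.8 mm). The grasp point implies heading -154.2°, tilt 0.29, 44 mm above the mid-plane, matching the camera. Working out the arc.

```bash
cat >> h.py <<'E'
def arc(hd1,t1,n,h=.0444,ti=0):
    p,R,s=cur(); g=p+R.apply([0,0,.006]); h0,t0,_=inv(g); print('from',h0,t0,_)
    x0=np.degrees(np.arctan2(*R.apply([1,0,0])[[1,0]]))
    for i in range(1,n+1):
        f=i/n; gd=gp(h0+f*(hd1-h0),t0+f*(t1-t0),z=h); Rd=Rtool(x0+f*(hd1+90-x0),0); pd=gd-Rd.apply([0,0,.006])
        d=R.inv().apply(pd-p).round(4); w=(R.inv()*Rd).as_rotvec().round(3); print(i,d.tolist(),w.tolist()); p=p+R.apply(d);R=R*Ro.from_rotvec(w)
E
python3 - <<'E'
from h import *
from scipy.optimize import brentq
L=np.array([.5035,.0358]);v=L-F;d=np.hypot(*v);print(np.degrees(np.arctan2(v[1],v[0])),d,brentq(lambda a:d*np.cos(a)-.148*np.sin(a)-.17,-.4,.6))
arc(-173.3,.153,12)
E
```

```text
-173.30906191639633 0.19482694885461815 0.15297319851308314
from -154.20232908090483 0.28979846808477727 0.04435158929627743
1 [-0.0059, 0.0011, 0.0024] [-0.002, -0.001, 0.028]
2 [-0.0059, 0.0012, 0.0024] [0.0, -0.0, 0.028]
3 [-0.006, 0.0011, 0.0024] [0.0, -0.0, 0.027]
4 [-0.006, 0.001, 0.0025] [0.0, -0.0, 0.028]
5 [-0.0061, 0.0011, 0.0025] [0.0, -0.0, 0.028]
6 [-0.006, 0.001, 0.0024] [0.0, -0.0, 0.028]
7 [-0.0061, 0.001, 0.0025] [0.0, -0.0, 0.027]
8 [-0.0062, 0.0009, 0.0025] [0.0, -0.0, 0.028]
9 [-0.0061, 0.0009, 0.0026] [0.0, -0.0, 0.028]
10 [-0.0062, 0.0009, 0.0025] [0.0, -0.0, 0.028]
11 [-0.0062, 0.0009, 0.0025] [0.0, -0.0, 0.027]
12 [-0.0063, 0.0008, 0.0026] [0.0, -0.0, 0.028]
```

apply_moves --plan '[{"hand": 1,"dx": -0.006,"dy": 0.001,"dz": 0.0024,"rx": 0,"ry": 0,"rz": 0.028},{"hand": 1,"dx": -0.006,"dy": 0.001,"dz": 0.0024,"rx": 0,"ry": 0,"rz": 0.028},{"hand": 1,"dx": -0.006,"dy": 0.001,"dz": 0.0024,"rx": 0,"ry": 0,"rz": 0.028},{"hand": 1,"dx": -0.006,"dy": 0.001,"dz": 0.0024,"rx": 0,"ry": 0,"rz": 0.028},{"hand": 1,"dx": -0.006,"dy": 0.001,"dz": 0.0024,"rx": 0,"ry": 0,"rz": 0.028}]'

```text
clock: 15.88
ee_pos: [0.4905, -0.0075, 0.2897]
orientation: [-3.136, -0.006, -1.271]
wrist_force: [-1.2, -2.1, 3.8]
gripper_width: 0.0179
```

Run:
```python
from h import *
p,R,st=cur();print(p,st['clock'],st['wrist_force'],st['wrist_torque'],st['gripper_width'])
arc(-173.3,.153,9)
```

```text
[ 0.49047123 -0.00746462  0.28965975] 15.875 [-1.19250386 -2.08502333  3.7539446 ] [-0.21328016 -0.15990151  0.01835881] 0.01785940623756138
from -162.27771678896391 0.23977260073527334 0.044358231833116
1 [-0.0046, 0.0009, 0.002] [-0.006, -0.006, 0.02]
2 [-0.0047, 0.0009, 0.0021] [-0.0, 0.0, 0.021]
3 [-0.0047, 0.0009, 0.0021] [-0.0, 0.0, 0.02]
4 [-0.0047, 0.0009, 0.0022] [-0.0, 0.0, 0.02]
5 [-0.0047, 0.0008, 0.0021] [-0.0, 0.0, 0.021]
6 [-0.0047, 0.0008, 0.0021] [-0.0, 0.0, 0.02]
7 [-0.0048, 0.0008, 0.0022] [-0.0, 0.0, 0.02]
8 [-0.0048, 0.0007, 0.0021] [-0.0, 0.0, 0.02]
9 [-0.0048, 0.0008, 0.0022] [-0.0, 0.0, 0.021]
```

Forces are as expected (3–4 N). Continuing.

apply_moves --plan '[{"hand": 1,"dx": -0.005,"dy": 0.001,"dz": 0.002,"rx": -0.006,"ry": -0.006,"rz": 0.02},{"hand": 1,"dx": -0.005,"dy": 0.001,"dz": 0.002,"rx": 0,"ry": 0,"rz": 0.021},{"hand": 1,"dx": -0.005,"dy": 0.001,"dz": 0.002,"rx": 0,"ry": 0,"rz": 0.02},{"hand": 1,"dx": -0.005,"dy": 0.001,"dz": 0.002,"rx": 0,"ry": 0,"rz": 0.02},{"hand": 1,"dx": -0.005,"dy": 0.001,"dz": 0.002,"rx": 0,"ry": 0,"rz": 0.02},{"hand": 1,"dx": -0.005,"dy": 0.001,"dz": 0.002,"rx": 0,"ry": 0,"rz": 0.02},{"hand": 1,"dx": -0.005,"dy": 0.001,"dz": 0.002,"rx": 0,"ry": 0,"rz": 0.02},{"hand": 1,"dx": -0.004,"dy": 0.001,"dz": 0.002,"rx": 0,"ry": 0,"rz": 0.02},{"hand": 1,"dx": 0,"dy": 0,"dz": 0,"rx": 0,"ry": 0,"rz": 0}]'

```text
clock: 17.0
ee_pos: [0.4743, 0.0315, 0.2733]
orientation: [-3.137, -0.0, -1.444]
wrist_force: [2.4, -1.2, 2.3]
gripper_width: 0.0175
```

Run:
```python
from h import *
p,R,st=cur();print(p,st['clock'],st['wrist_force'],st['gripper_width'])
arc(-173.3,.153,2)
s=manip.read_camera('side');cv2.imwrite('pics/side8.png',s)
cv2.imwrite('pics/s8z.png',cv2.resize(s[140:265,250:370],None,fx=4.8,fy=4.8,interpolation=cv2.INTER_CUBIC))
```

```text
[0.47425959 0.03150593 0.27325342] 17.0 [ 2.41430966 -1.20131957  2.28701507] 0.017478508866933612
from -173.08952856009674 0.14761125640171038 0.04836369696154764
1 [-0.0004, 0.0004, 0.0033] [-0.005, -0.0, 0.005]
2 [-0.0004, -0.0003, -0.0006] [0.0, -0.0, 0.005]
```

View pics/s8z.png

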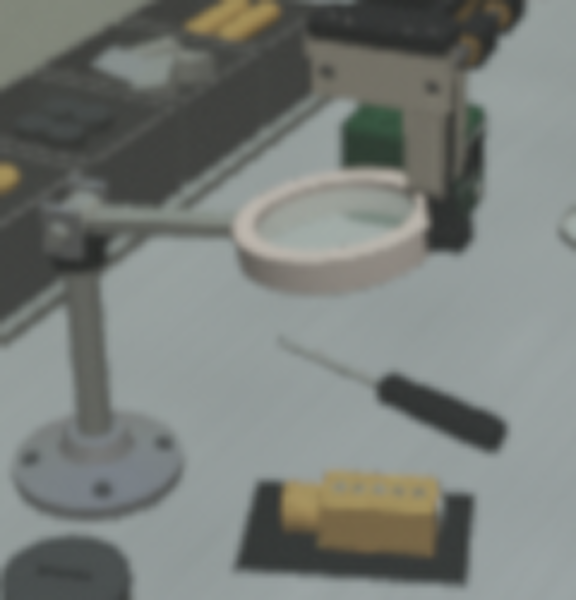

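The head has turned over the lock, and the lens frame centre at about (331,231) in the crop is where I predicted. Releasing and backing straight up to measure.

apply_moves --plan '[{"hand": 1,"dx": 0,"dy": 0,"dz": 0,"rx": 0,"ry": 0,"rz": 0},{"hand": 0,"dx": 0,"dy": 0,"dz": 0,"rx": 0,"ry": 0,"rz": 0},{"hand": -1,"dx": 0,"dy": 0,"dz": 0,"rx": 0,"ry": 0,"rz": 0},{"hand": -1,"dx": 0,"dy": 0,"dz": 0,"rx": 0,"ry": 0,"rz": 0},{"hand": -1,"dx": 0,"dy": 0,"dz": 0,"rx": 0,"ry": 0,"rz": 0},{"hand": -1,"dx": 0,"dy": 0,"dz": -0.02,"rx": 0,"ry": 0,"rz": 0},{"hand": -1,"dx": 0,"dy": 0,"dz": -0.03,"rx": 0,"ry": 0,"rz": 0},{"hand": -1,"dx": 0,"dy": 0,"dz": -0.03,"rx": 0,"ry": 0,"rz": 0},{"hand": -1,"dx": 0,"dy": 0.04,"dz": -0.03,"rx": 0,"ry": 0,"rz": 0},{"hand": -1,"dx": 0,"dy": 0.05,"dz": 0,"rx": 0,"ry": 0,"rz": 0},{"hand": -1,"dx": 0,"dy": 0.05,"dz": 0,"rx": 0,"ry": 0,"rz": 0},{"hand": -1,"dx": 0,"dy": 0.03,"dz": 0,"rx": 0,"ry": 0,"rz": 0}]'

```text
clock: 18.55
ee_pos: [0.2998, 0.0094, 0.3853]
orientation: [3.138, 0.001, -1.443]
wrist_force: [0.5, -0.8, -0.4]
gripper_width: 0.0929
```

Run:
```python
from h import *
s=manip.read_camera('side');cv2.imwrite('pics/side9.png',s);t=manip.read_camera('top');cv2.imwrite('pics/top9.png',t)
cv2.imwrite('pics/s9z.png',cv2.resize(s[140:265,250:370],None,fx=4.8,fy=4.8,interpolation=cv2.INTER_CUBIC))
cv2.imwrite('pics/t9z.png',cv2.resize(t[130:225,280:360],None,fx=6,fy=6,interpolation=cv2.INTER_CUBIC))
p,R,st=cur();print(p,st['clock'])
```

```text
[0.29967556 0.00941378 0.3855766 ] 18.65
```

View pics/s9z.png

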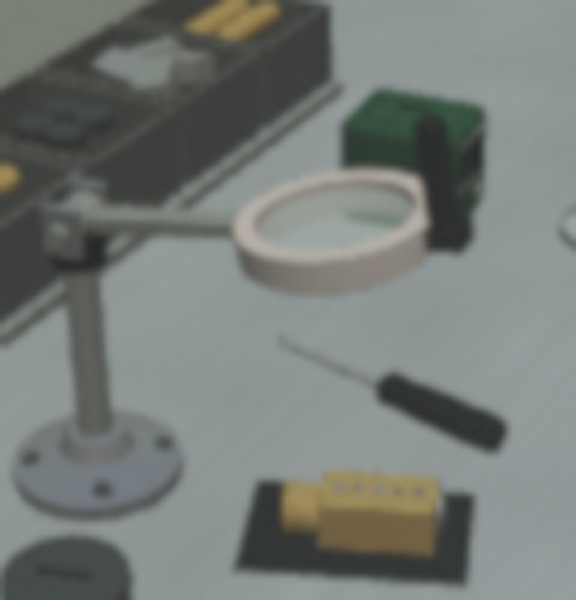

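View pics/t9z.png

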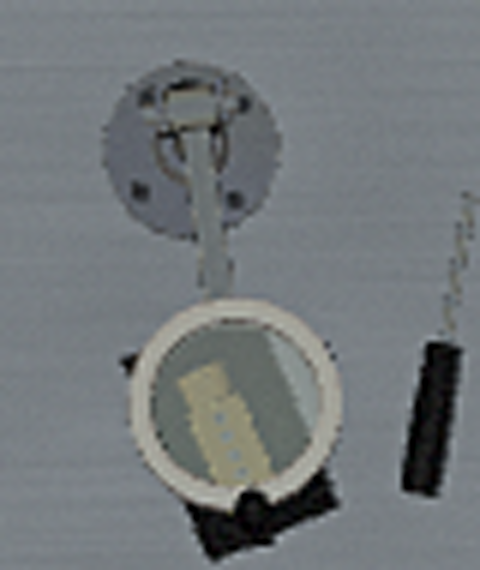

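```bash
python3 - <<'E'
from h import *
for tag,st,tt,off in(('before',(430,29),(317,440),290),('after',(430,118),(253,498),280)):
    g,e=tri(uz(st,250,140,4.8),uz(tt,off,130,6));print(tag,'rodtop',g.round(4),e.round(4),inv(g))
for tag,sf,tf,roi_s,roi_t in(('before','side5','top5',(300,350,155,192),(314,355,170,212)),('after','side9','top9',(296,343,172,205),(298,340,176,218))):
    C={}
    for n,f,(x0,x1,y0,y1) in(('side',sf,roi_s),('top',tf,roi_t)):
        im=cv2.imread(f'pics/{f}.png')[y0:y1,x0:x1];k=6
        b=cv2.resize(im,None,fx=k,fy=k,interpolation=cv2.INTER_LINEAR).astype(int)
        m=((b[...,2]-b[...,0]>(8 if n=='side' else 6))&(b[...,2]>130)).astype(np.uint8)*255
        m=cv2.morphologyEx(m,cv2.MORPH_OPEN,np.ones((5,5)))
        cs,h=cv2.findContours(m,cv2.RETR_CCOMP,cv2.CHAIN_APPROX_NONE)
        i=max(range(len(cs)),key=lambda i:cv2.contourArea(cs[i]))
        ch=[c for j,c in enumerate(cs) if h[0][j][3]==i]
        e=cv2.fitEllipse(cs[i]); inn=cv2.fitEllipse(max(ch,key=cv2.contourArea)) if ch else None
        C[n]=(uz(e[0],x0,y0,k), uz(inn[0],x0,y0,k) if inn else None)
        print(tag,n,'outer',np.round(C[n][0],2),np.round(np.array(e[1])/k,1),'inner',C[n][1],inn and np.round(np.array(inn[1])/k,1))
        vis=cv2.resize(im,None,fx=k,fy=k);cv2.drawContours(vis,cs,-1,(0,0,255),1);cv2.imwrite(f'pics/fr_{tag}_{n}.png',vis)
    for j in(0,1):
        if C['side'][j] and C['top'][j]:
            X,e=tri(C['side'][j],C['top'][j]);v=X[:2]-F;print('  tri',('outer','inner')[j],X.round(4),e.round(4),'hd',np.degrees(np.arctan2(v[1],v[0])).round(2),'tilt from z',np.arcsin((X[2]-.185)/.17).round(3))
E
cd pics; python3 -c "
import cv2,numpy as np
a=[cv2.resize(cv2.imread(f'fr_{t}_{n}.png'),(290,250)) for t in('before','after') for n in('side','top')]
cv2.imwrite('fr.png',np.vstack([np.hstack(a[:2]),np.hstack(a[2:])]))"
```

```text
before rodtop [ 0.5087 -0.0327  0.3083] 0.0003 (np.float64(-154.1557746438837), np.float64(0.26070798085080993), np.float64(0.06523022864850127))
after rodtop [0.4789 0.029  0.2857] 0.0028 (np.float64(-172.30243358277698), np.float64(0.17059362078257), np.float64(0.06190368009611013))
before side outer [323.29 171.58] [23.4 41.1] inner (322.01451110839844, 169.90073776245117) [12.1 32.3]
before top outer [332.31 191.57] [30.7 40. ] inner (315.72896099090576, 195.96290079752603) [1.7 2. ]
  tri outer [ 0.5453 -0.0072  0.2335] 0.0024 hd -156.59 tilt from z 0.29
  tri inner [0.5266 0.0441 0.2652] 0.0126 hd -175.17 tilt from z 0.491
after side outer [320.52 186.59] [23.3 40.7] inner (319.7815704345703, 185.15657170613608) [13.3 33.7]
after top outer [318.62 195.96] [32.5 35.1] inner (319.2101008097331, 195.70740381876627) [26.9 28.3]
  tri outer [0.5316 0.036  0.2105] 0.0047 hd -172.26 tilt from z 0.15
  tri inner [0.5333 0.0347 0.2138] 0.0024 hd -171.72 tilt from z 0.17
```

View pics/fr.png

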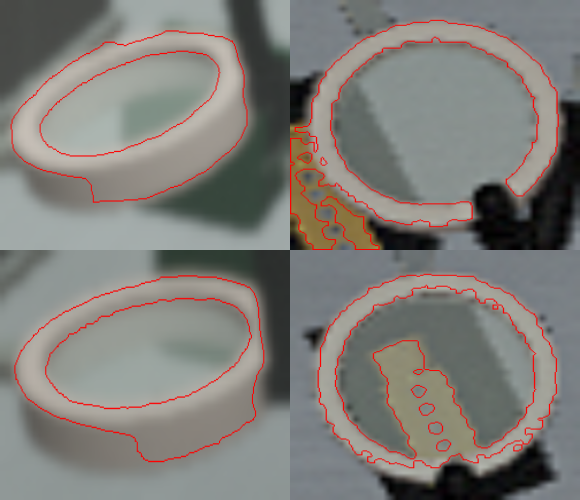

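Run:
```python
from h import *
T=uz((237,403.5),280,130,6)
X,e=tri((319.78,185.16),T);print(X,e)
for dz in(0,.011): pass
for hd,ti in((-172.3,.15),(-172.3,.17),(-173.3,.153),(-173.3,.17)):
    for z in(.011,0): print(hd,ti,z,'side',proj('side',gp(hd,ti,.17,z)).round(2),'top',proj('top',gp(hd,ti,.17,z)).round(2))
print('obs side inner (319.78,185.16), top',T)
# neck direction in top view: neck centre at frame and at hub
for p in((191,107),(215,270)): print(onz('top',uz(p,280,130,6),.2))
# before, same method
T=uz((267,364),290,130,6);print('before obs',(322.01,169.90),T)
for ti in(.27,.29,.31): print(ti,proj('side',gp(-154.2,ti,.17,.011)).round(2),proj('top',gp(-154.2,ti,.17,.005)).round(2))
```

```text
[0.53089993 0.03590365 0.21492486] 0.0005532833193693651
-172.3 0.15 0.011 side [319.43 183.03] top [318.98 196.35]
-172.3 0.15 0 side [320.04 186.69] top [319.   196.94]
-172.3 0.17 0.011 side [319.15 181.88] top [318.96 196.09]
-172.3 0.17 0 side [319.84 185.56] top [318.99 196.75]
-173.3 0.153 0.011 side [318.98 183.33] top [318.09 196.44]
-173.3 0.153 0 side [319.6 187. ] top [318.11 197.04]
-173.3 0.17 0.011 side [318.75 182.35] top [318.07 196.21]
-173.3 0.17 0 side [319.43 186.04] top [318.1  196.88]
obs side inner (319.78,185.16), top (319.0833333333333, 196.83333333333331)
[0.69471743 0.05812846 0.2       ]
[0.60459883 0.0463733  0.2       ]
before obs (322.01, 169.9) (334.0833333333333, 190.25)
0.27 [321.44 168.06] [334.06 190.17]
0.29 [321.02 167.01] [333.97 189.84]
0.31 [320.57 165.96] [333.87 189.48]
```

Run:
```python
import cv2
for f in('side5','side9'):
    s=cv2.imread(f'pics/{f}.png');cv2.imwrite(f'pics/{f}n.png',cv2.resize(s[160:215,254:350],None,fx=8,fy=8,interpolation=cv2.INTER_CUBIC))
```

```text
(no output)
```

View pics/side9n.png

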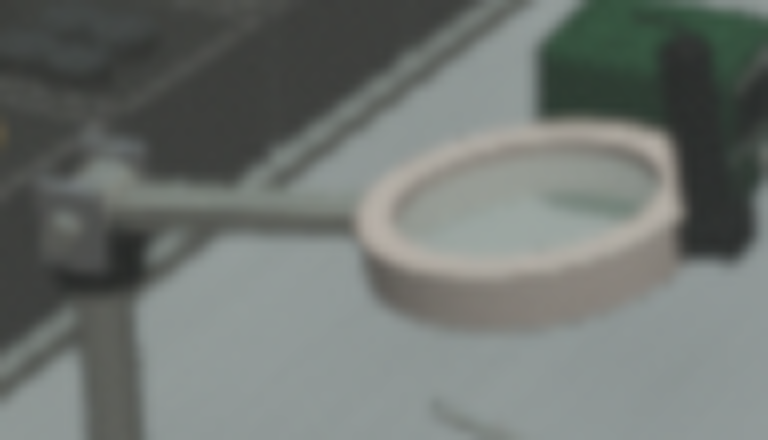

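View pics/side5n.png

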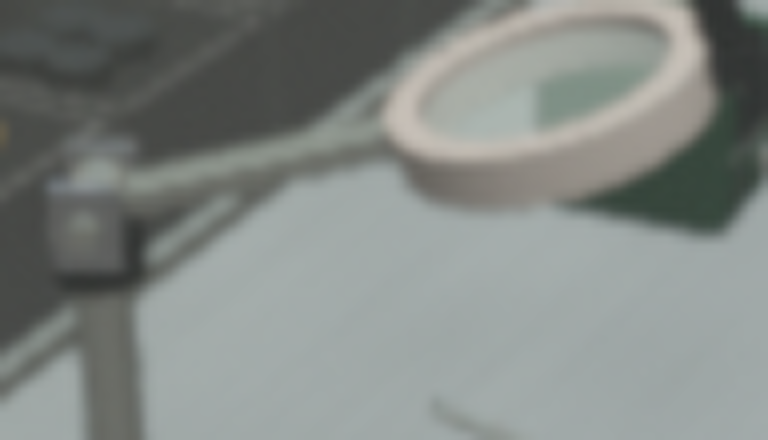

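Run:
```python
from h import *
def onplane(uv,hd):
    o,d=ray('side',uv);n=np.array([-np.sin(np.radians(hd)),np.cos(np.radians(hd))]);s=np.dot(n,F-o[:2])/np.dot(n,d[:2]);X=o+s*d
    return np.dot(X[:2]-F,[np.cos(np.radians(hd)),np.sin(np.radians(hd))]),X[2]
for nm,hd,ps in(('before',-154.2,((160,190),(375,138))),('after',-172.6,((130,206.5),(345,213)))):
    a,b=[onplane(uz(p,254,160,8),hd) for p in ps];print(nm,np.round(a,4),np.round(b,4),'slope tilt',np.arctan2(b[1]-a[1],b[0]-a[0]),'from axis',np.arctan2(b[1]-.185,b[0]))
# circle silhouettes predicted extents in side view (8x crop px)
def ext(hd,ti):
    th=np.linspace(0,2*np.pi,721);u=np.array([np.cos(np.radians(hd)),np.sin(np.radians(hd)),0]);v=np.array([-u[1],u[0],0]);o=u*np.cos(ti)+np.array([0,0,np.sin(ti)]);n=-u*np.sin(ti)+np.array([0,0,np.cos(ti)])
    r=[]
    for z in(.011,-.011):
        Q=np.array([(proj('side',np.r_[F,.185]+o*.17+n*z+.058*(np.cos(a)*o+np.sin(a)*v))-np.array([254,160])+.5)*8-.5 for a in th]);r.append((Q.min(0),Q.max(0)))
    return 'upper L,T,R,B',np.r_[r[0][0],r[0][1]].round(0),'lower B',r[1][1][1].round(0)
for hd,t in((-172.4,.13),(-172.4,.15),(-172.4,.17)):print('after',t,ext(hd,t))
print('obs after: L358 T118 R680 B278 lowB330')
for t in(.25,.27,.29):print('before',t,ext(-154.2,t))
print('obs before: L386 T-5 R712 B167 lowB210')
```

```text
before [0.0234 0.1901] [0.1013 0.2125] slope tilt 0.2799020905095887 from axis 0.26498433665538645
after [0.0136 0.1855] [0.0987 0.1991] slope tilt 0.15892411689680935 from axis 0.14197876031091364
after 0.13 ('upper L,T,R,B', array([358., 124., 700., 278.]), 'lower B', np.float64(338.0))
after 0.15 ('upper L,T,R,B', array([356., 115., 698., 268.]), 'lower B', np.float64(328.0))
after 0.17 ('upper L,T,R,B', array([354., 107., 696., 258.]), 'lower B', np.float64(319.0))
obs after: L358 T118 R680 B278 lowB330
before 0.25 ('upper L,T,R,B', array([386.,  -1., 709., 160.]), 'lower B', np.float64(217.0))
before 0.27 ('upper L,T,R,B', array([383., -11., 705., 153.]), 'lower B', np.float64(209.0))
before 0.29 ('upper L,T,R,B', array([381., -21., 701., 146.]), 'lower B', np.float64(202.0))
obs before: L386 T-5 R712 B167 lowB210
```

The measurements agree well. Tilt comes out at 0.13–0.16 against 0.153 wanted. Heading is -172.3° to -173.1° against -173.1° to -173.3° wanted, so the sight line should be within about 3 mm of the row's middle. A nudge would be at the noise level, so I'll check that the other parts stayed put and hand in.

Run:
```python
from h import *
a=cv2.imread('pics/top0.png');b=manip.read_camera('top')
d=cv2.absdiff(a,b).max(2);m=cv2.morphologyEx((d>40).astype(np.uint8),cv2.MORPH_OPEN,np.ones((3,3)))
n,_,st,_=cv2.connectedComponentsWithStats(m);print([s.tolist() for s in st[1:] if s[4]>8])
print(manip.state()['wrist_force'],manip.state()['clock'])
cv2.imwrite('pics/topfin.png',b)
```

```text
[[329, 174, 5, 3, 15], [336, 174, 4, 3, 12], [342, 176, 3, 3, 9], [347, 181, 4, 5, 16], [302, 183, 29, 32, 519], [348, 187, 5, 10, 39], [346, 198, 4, 4, 15], [337, 201, 10, 12, 78], [238, 223, 26, 11, 210], [296, 264, 251, 136, 13758], [513, 274, 14, 6, 51], [489, 281, 54, 65, 1448], [288, 298, 26, 40, 502], [308, 301, 9, 15, 106], [536, 308, 18, 31, 326], [506, 315, 3, 3, 9], [511, 315, 9, 7, 49], [318, 316, 5, 3, 15], [346, 319, 6, 7, 37], [248, 336, 73, 64, 3239], [529, 336, 5, 6, 28], [330, 344, 3, 3, 9], [338, 349, 15, 7, 77], [355, 352, 8, 8, 58], [357, 395, 9, 5, 39]]
[-0.08501267 -0.78062474  0.49310163] 18.7
```

View pics/topfin.png

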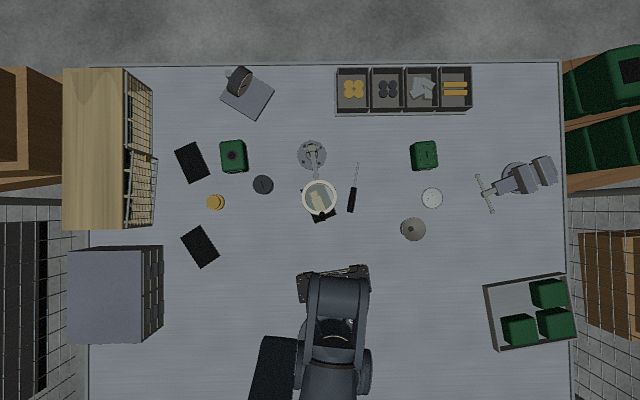

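Only the lock, the magnifier head and the robot have changed. The lens at (319,198) sits over the lock, and the gripper is clear at (335,285).

```bash
python3 -c "
from station import manip
print(manip.sign_off())"
```

```text
the job is handed in; nothing more can be done
None
```

The lock is lying pin chambers up, lengthwise in the middle of the mat nearest the robot, and the magnifier is turned and tilted to look at its row of chambers. I handed the job in at about 18.7 s of the 72 s allowed; no verdict is reported.

**Lock:**
- I gripped it across its 36 mm width with the tool leaned 30° to stay clear of the lens, and lowered it until it touched. The wrist force reached about 39 N at contact, then I relaxed before opening.
- The last pictures put its centre about 2 mm from the mat's centre. It is in line with the mat to about 1°.

**Magnifier:**
- I moved the head by its grip after the lock was down.
- The checks disagreed a little. Tilt came out at 0.13–0.16 rad where 0.153 was wanted. Two poor readings of the rod's tip and the frame edge gave 0.17.
- Heading came out at -172.3° to -172.6° from the cameras and -173.1° from the arm, where about -173.2° was wanted.
- That puts the line of sight within about 3–4 mm of the middle of the row. I left it there because a further nudge would have been within the measuring error.

**Other parts:** the before-and-after top pictures show changes only at the lock, the magnifier head and the robot. The gripper was open and well clear at the end.

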